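# Pack out a multi-gel caster and hold the stack clamped

## Robot

A 6-joint arm with a two-finger parallel gripper is mounted at the origin on the work surface. World frame = base frame: x ahead of the robot, y to its left, z up, the work surface at z = 0. Lengths are in m, angles in degrees, forces in N, time in s.
With the tool pointing down it reaches from about 0.4 to 0.825 m from the base axis. Payload 7 kg.
Tool frame: the origin (TCP) lies at the very end of the fingers, on their centre line; the grasp point (between the pads) lies r.pinch_z behind it (r.pinch_z is the distance from the TCP to the grasp point, in m); z points along the fingers, y is the direction in which the jaws open and shut (so a half turn about z gives the same grasp; the last joint's range is limited). The gripper opens to 88 mm and grips with 3 to 60 N. Pads are 19 mm wide; open, the fingers measure 130 mm over their backs; the gripper's body (78 mm by 193 mm) begins 47 mm behind the grasp point.
Start: joints at [-57.748, 20.546, 0.682, 0, -70.136, -16.507], TCP at [0.183, -0.65, 0.188] pointing down, gripper open.
Joint ranges: [-176.03, 176.03], [-82.01, 121.73], [-58.28, 71.71], [-173.87, 95.51], [-174.79, -0.11], [-173.66, 173.66]. Speed limits (degrees/s): [136.94, 136.94, 172.46, 180, 180, 180].

## Interface

Orientations are given as [roll, pitch, yaw] about the fixed x, y, z axes, in that order (R = Rz(yaw) Ry(pitch) Rx(roll)).
In Python, from plant import r gives the robot as it stands. The module is installed in compiled form; this text tells all that it offers.
- The arm moves only by the tool servo_tool, never from a script. Its argument "steps" is a list of rows, each a list of 5 numbers: the finger opening in cm, from 0 to 8.76, then the shift along the tool's x, y, z in cm, then the turn about the tool's z in degrees. In form: [[fingers, x, y, z, spin], ...]. A call has 1 to 8 rows; each row shifts and turns the commanded pose from where the row before left it, along the tool's axes as they then stand; what a row does not reach is not made up. A row lasts 1/8 s, in which the tool goes at most 62.5 mm and 10.7 degrees, less where a joint would pass 70% of its speed; a pose out of reach is approached as far as the arm can. A call with a gripper value outside its range is refused whole. The fingers move at their own pace and stop on an object; "squeeze" is the grip in N (left out, the last holds). Time passes only in rows, so rows that do not move let the fingers close. It gives the time, the measured TCP pose, the force and the opening at its end, in the units of the state.
- r.get_state(): the state, without advancing time (a new reading comes with each control period).
- r.capture(name): name is "scene" or "top" or "wrist"; returns the picture (400x640x3 uint8, red, green, blue); there is no depth.
- r.calibration(name): a dict with "K" (3x3 intrinsics, pixels), "dist_coeffs" ([k1, k2, p1, p2, k3] as OpenCV has them; the pictures are not rectified), "rvec" (rotation vector, rad) and "tvec" (3), from world to camera coordinates, as OpenCV has them; the wrist camera has in their place "tool_from_camera" (4x4, takes a point from camera to tool coordinates, whose origin is the TCP and whose axes are the flange's). Camera axes: x right, y down, z forward; pixel columns grow to the right and rows downward; lengths in m; the calibration is good to about 2 mm. A picture is of the moment at which its call begins: read the wrist's pose just before it. calibration takes no time and is no camera call.
- r.close_job(): hands the job in, once; it reports no verdict.
The state is a dict: "time_s": time; "joints": joint angles; "qd": joint speeds; "joint_torque": joint torques, N m; "tcp_pos": TCP position; "eef_rot": TCP orientation; "contact_force": force on the tool from outside, world axes, zero at the start; "moment": the same for the moment, N m; "gripper_width": finger opening in m.
Only numpy, scipy, OpenCV 4.12 (cv2) and the standard library are available. Lean on these libraries where they do the work, as an engineer would, in place of code of your own. Each camera call takes 0.05 s, during which the arm holds its last target.

## Task

The glass cassettes in the gel caster do not fill it: take white filler blocks from the rack and stand them, one after another and pushed right down to the chamber floor, in the gap between the cassettes and the spring-loaded press plate, until the press plate, when its push bar is pushed in, comes up tight on the stack before it reaches its stop. Then finish while still pushing firmly on the bar, so that cassettes and blocks stay clamped together for someone to do up the thumbscrews. Leave the blocks you do not need standing in the rack, and do not disturb the other things on the bench.

Things in the scene. Friction and masses are not known exactly. Their poses are not given: they have to be found in the camera images.
- caster: grey multi-gel caster, 225 x 124 mm, fixed. Origin on the bench; x runs along the stack, from the white push bar (robot's side) to the grey end block (x 40 to 90 mm, 78 mm high). Chamber floor 12 mm above the bench; clear side walls 86 mm apart about y = 0, 56 mm high. Press plate's face at x = -35 mm when let go; bracket at x -75 to -63 mm, 68 mm high, its thumbscrews 82 mm
- cassettes: row of glass gel cassettes, fixed against the end block, 76 mm wide, tops 84 mm above the bench. Origin: on the chamber floor under the middle of their front face, which looks at the press plate; axes as the caster's. The gap from here to the press plate let go is 20 to 39 mm and takes one block or two, one behind the other (each wants 2 mm to spare to go in)
- press (a joint): travel of the press plate towards the cassettes, m: 0 let go (return springs hold it there), 0.0165 at its end stop. The springs push back with 1.8 N at 0 and 3.8 N at the stop; a push of about 10 N on the bar clamps the stack firmly
- press_bar (a point): middle of the outer (robot-side) face of the white push bar of the press, 84 mm wide along the caster's y, 44 mm high (30 to 74 mm above the bench), 12 mm thick; push it along the caster's +x. The bar stands 20 mm off the bracket behind it; only the 12 mm base plate reaches 22 mm out in front of it, the bench beyond is free
- press_face (a point): bottom middle of the press plate's inner face, at the height of the chamber floor. The plate is 76 mm wide, 10 mm thick, its top 82 mm above the bench, the inner top edge bevelled 6 mm
- rack: white rack 156 x 96 mm, fixed on the bench, with three slots 45 mm apart along its x axis, 16 mm wide and 34 mm deep. Origin: on the bench under its middle. Slot floors are 12 mm above the bench, slot tops 46 mm; block tops stand at 112 mm
- block1: a plain white acrylic filler block, one of three alike: 12 mm thick (its x), 76 mm wide (its y), 100 mm tall (its z), about 105 g, lowest 5 mm bevelled by 1.5 mm a face. Origin: centre of its underside. Stands on edge in the rack at the start
- block2: a plain white acrylic filler block, one of three alike: 12 mm thick (its x), 76 mm wide (its y), 100 mm tall (its z), about 105 g, lowest 5 mm bevelled by 1.5 mm a face. Origin: centre of its underside. Stands on edge in the rack at the start
- block3: a plain white acrylic filler block, one of three alike: 12 mm thick (its x), 76 mm wide (its y), 100 mm tall (its z), about 105 g, lowest 5 mm bevelled by 1.5 mm a face. Origin: centre of its underside. Stands on edge in the rack at the start
- tube_rack: blue tube rack with tubes, 110 x 66 mm, 42 mm high, loose on the bench, to be left alone. Origin under its middle
- beaker: small glass beaker, 52 mm across, 65 mm high, loose, to be left alone. Origin under its middle
- tip_box: box of pipette tips, 117 x 80 mm, 73 mm high, loose, to be left alone. Origin under its middle
- comb: white gel comb lying flat, 34 x 80 mm, 4 mm thick, loose, to be left alone
- pipette: pipette lying flat, 240 mm long along its x, 24 mm high, loose, to be left alone
- reagent: glass reagent bottle, 62 mm across, 120 mm high, loose, to be left alone. Origin under its middle
Things that resemble listed ones, but are neither listed nor needed, are in the scene too. Leave any brown or green look-alike of the block3 alone. Leave any blue look-alike of the block2 alone.

How it is judged (in metres and radians):
On the way:
1. a filler block stands on the chamber floor in the gap, the press plate let go (((z of block1 in the frame of caster below 0.016 m and x of block1 in the frame of caster between -0.032 and 0.002 m and y of block1 in the frame of caster between -0.008 and 0.008 m and angle between block1's own z axis and vertical below 0.12 rad) or (z of block2 in the frame of caster below 0.016 m and x of block2 in the frame of caster between -0.032 and 0.002 m and y of block2 in the frame of caster between -0.008 and 0.008 m and angle between block2's own z axis and vertical below 0.12 rad) or (z of block3 in the frame of caster below 0.016 m and x of block3 in the frame of caster between -0.032 and 0.002 m and y of block3 in the frame of caster between -0.008 and 0.008 m and angle between block3's own z axis and vertical below 0.12 rad)) and value of joint press below 0.003 m), for 0.1 s.
At the end, for the whole second after the job is handed in: Robot pushes the press (over 3 N); plate bears on a block and a block on the cassettes (over 1.5 N each); every block is at rest, either on the chamber floor in the gap (within 4 mm of the floor, 8 mm of the middle line, 0.12 rad of upright) or standing in the rack ((((z of block1 in the frame of caster below 0.016 m and x of block1 in the frame of caster between -0.032 and 0.002 m and y of block1 in the frame of caster between -0.008 and 0.008 m and angle between block1's own z axis and vertical below 0.12 rad) and contact force between cassettes and block1 above 1.5 N) or ((z of block2 in the frame of caster below 0.016 m and x of block2 in the frame of caster between -0.032 and 0.002 m and y of block2 in the frame of caster between -0.008 and 0.008 m and angle between block2's own z axis and vertical below 0.12 rad) and contact force between cassettes and block2 above 1.5 N) or ((z of block3 in the frame of caster below 0.016 m and x of block3 in the frame of caster between -0.032 and 0.002 m and y of block3 in the frame of caster between -0.008 and 0.008 m and angle between block3's own z axis and vertical below 0.12 rad) and contact force between cassettes and block3 above 1.5 N)) and (((z of block1 in the frame of caster below 0.016 m and x of block1 in the frame of caster between -0.032 and 0.002 m and y of block1 in the frame of caster between -0.008 and 0.008 m and angle between block1's own z axis and vertical below 0.12 rad) and contact force between press and block1 above 1.5 N) or ((z of block2 in the frame of caster below 0.016 m and x of block2 in the frame of caster between -0.032 and 0.002 m and y of block2 in the frame of caster between -0.008 and 0.008 m and angle between block2's own z axis and vertical below 0.12 rad) and contact force between press and block2 above 1.5 N) or ((z of block3 in the frame of caster below 0.016 m and x of block3 in the frame of caster between -0.032 and 0.002 m and y of block3 in the frame of caster between -0.008 and 0.008 m and angle between block3's own z axis and vertical below 0.12 rad) and contact force between press and block3 above 1.5 N)) and ((z of block1 in the frame of caster below 0.016 m and x of block1 in the frame of caster between -0.032 and 0.002 m and y of block1 in the frame of caster between -0.008 and 0.008 m and angle between block1's own z axis and vertical below 0.12 rad) or (z of block1 in the frame of rack below 0.03 m and horizontal distance between block1 and rack below 0.07 m and angle between block1's own z axis and vertical below 0.25 rad)) and ((z of block2 in the frame of caster below 0.016 m and x of block2 in the frame of caster between -0.032 and 0.002 m and y of block2 in the frame of caster between -0.008 and 0.008 m and angle between block2's own z axis and vertical below 0.12 rad) or (z of block2 in the frame of rack below 0.03 m and horizontal distance between block2 and rack below 0.07 m and angle between block2's own z axis and vertical below 0.25 rad)) and ((z of block3 in the frame of caster below 0.016 m and x of block3 in the frame of caster between -0.032 and 0.002 m and y of block3 in the frame of caster between -0.008 and 0.008 m and angle between block3's own z axis and vertical below 0.12 rad) or (z of block3 in the frame of rack below 0.03 m and horizontal distance between block3 and rack below 0.07 m and angle between block3's own z axis and vertical below 0.25 rad)) and linear speed of each of block1, block2, block3 below 0.02 m/s and contact force between any of the fingers, the arm and press above 3 N); the arm keeps its last pose, push and grip.
It fails at once if a bystander (tube rack, beaker, tip box, gel comb, pipette, reagent bottle) is moved by more than 30 mm (distance of any of tube_rack, beaker, tip_box, comb, pipette, reagent from where it was at the start of the episode above 0.03 m).
It also fails if it takes over 72 s, if anything falls off the work surface, if the arm or the gripper's body presses on something with over 40 N, if the wrist force passes 120 N, or if a joint passes its speed limit or range.

## Working session

There is one attempt and no reset: what is moved stays moved. The work goes in short steps, Python scripts to look and compute and a tool call to move; the robot and the scene stay as the last step left them, time stands still between calls to the robot, and variables do not carry over. Pictures are saved under pics/ and viewed, and the job is handed in when it is done.

Besides the shell and the picture viewer there is one more tool, called after "Call:" by a JSON object that holds its "fn" and its "kwargs", one argument or row to a line. servo_tool: Moves the arm, as the interface text tells. Its arguments: {"type":"object","properties":{"steps":{"type":"array","items":{"type":"array","items":{"type":"number"}}},"squeeze":{"type":"number"}},"required":["steps"]}

```bash
mkdir -p pics; python3 - <<'E'
from plant import r
import cv2
print(r.get_state(), r.pinch_z)
for n in ("scene","top","wrist"):
    im=r.capture(n); cv2.imwrite(f"pics/{n}0.png",im[:,:,::-1])
    print(n,r.calibration(n))
E
```

```text
{'time_s': 0.0, 'joints': array([-5.77469639e+01,  2.05911195e+01,  6.33651588e-01, -2.10157582e-02,
       -7.01348286e+01, -1.65069363e+01]), 'qd': array([-0.05911348,  0.05695725, -0.0628755 , -0.1926698 ,  0.03555343,
        0.01992064]), 'joint_torque': array([ 4.02796422e-04, -5.82722926e+01,  2.93061876e+01,  6.99726239e+00,
        7.05403945e-03, -1.89267398e-04]), 'tcp_pos': array([ 0.18300418, -0.64914586,  0.18682255]), 'eef_rot': array([ 1.79905894e+02, -7.28511974e-03, -1.64261052e+02]), 'contact_force': array([-0.51366102,  0.41850399,  0.54900074]), 'moment': array([-0.04752253, -0.03992918, -0.00899084]), 'gripper_width': 0.08740482280142295} 0.0188
scene {'K': array([[391.32139181,   0.        , 318.11814807],
       [  0.        , 391.32139181, 206.69330748],
       [  0.        ,   0.        ,   1.        ]]), 'dist_coeffs': array([0.03207717, 0.        , 0.        , 0.        , 0.        ]), 'rvec': array([ 2.23005247,  0.64385463, -0.2662842 ]), 'tvec': array([-0.45075543, -0.13814365,  1.21994313])}
top {'K': array([[384.32812699,   0.        , 323.45031986],

[... 214 characters left out ...]
, -2.07180411,  0.23992151]), 'tvec': array([0.00335682, 0.56568876, 1.0972518 ])}
wrist {'K': array([[297.81636154,   0.        , 318.0246771 ],
       [  0.        , 297.81636154, 202.69307054],
       [  0.        ,   0.        ,   1.        ]]), 'dist_coeffs': array([-0.03190631,  0.        ,  0.        ,  0.        ,  0.        ]), 'tool_from_camera': array([[-7.16828978e-04, -9.62337561e-01, -2.71856406e-01,
         7.27096150e-02],
       [ 9.99999506e-01, -5.02752573e-04, -8.57110348e-04,
        -1.06475525e-04],
       [ 6.88152974e-04, -2.71856886e-01,  9.62337446e-01,
        -1.97179504e-01],
       [ 0.00000000e+00,  0.00000000e+00,  0.00000000e+00,
         1.00000000e+00]])}
```

View pics/scene0.png

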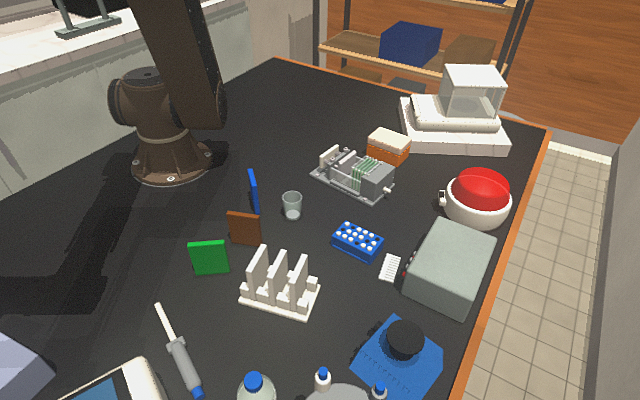

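View pics/top0.png

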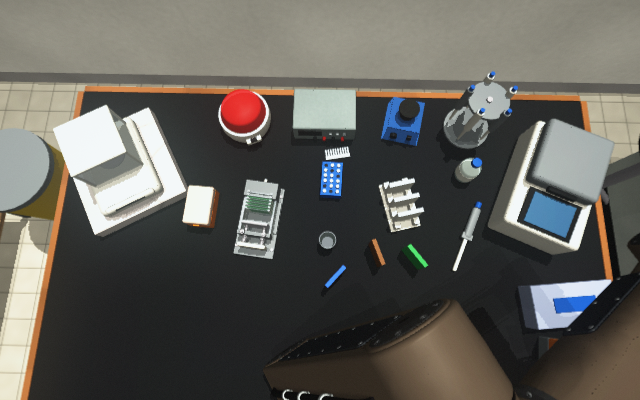

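View pics/wrist0.png

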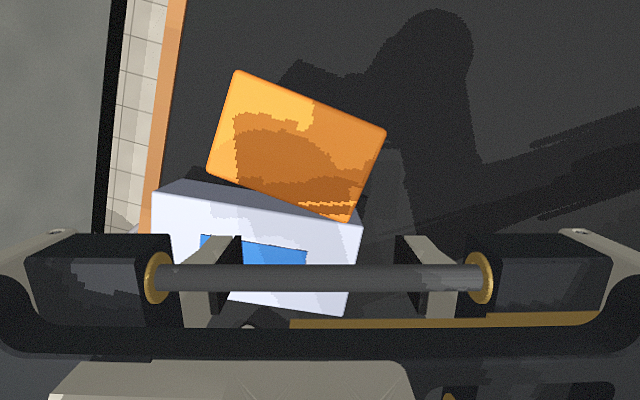

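The top view shows the caster at about (260,220), the rack with three white blocks at (402,205), and the beaker between them at (327,240). I'll enlarge both.

```bash
cat > h.py <<'E'
import numpy as np, cv2
from plant import r
from scipy.spatial.transform import Rotation as R
def cam(name, st=None):
    c=r.calibration(name); K=c["K"]; d=c["dist_coeffs"]
    if name=="wrist":
        T=np.eye(4); T[:3,:3]=R.from_euler('xyz',st["eef_rot"],degrees=True).as_matrix(); T[:3,3]=st["tcp_pos"]
        M=T@c["tool_from_camera"]; return K,d,M[:3,:3],M[:3,3]
    Rm=cv2.Rodrigues(c["rvec"])[0]; return K,d,Rm.T,-Rm.T@c["tvec"]
def ray(cm,uv):
    K,d,Rw,o=cm
    p=cv2.undistortPoints(np.array(uv,float).reshape(-1,1,2),K,d)[:,0]
    return o,(np.c_[p,np.ones(len(p))]@Rw.T)
def onz(cm,uv,z):
    o,v=ray(cm,uv); return o+v*((z-o[2])/v[:,2])[:,None]
def proj(cm,P):
    K,d,Rw,o=cm
    rv=cv2.Rodrigues(Rw.T)[0]; return cv2.projectPoints(np.array(P,float).reshape(-1,3),rv,-Rw.T@o,K,d)[0][:,0]
E
python3 - <<'E'
import cv2; from h import *
t=cv2.imread("pics/top0.png"); s=cv2.imread("pics/scene0.png")
cv2.imwrite("pics/tc.png",cv2.resize(t[170:270,220:300],None,fx=6,fy=6,interpolation=cv2.INTER_CUBIC))
cv2.imwrite("pics/tr.png",cv2.resize(t[165:245,365:445],None,fx=7,fy=7,interpolation=cv2.INTER_CUBIC))
cv2.imwrite("pics/sc.png",cv2.resize(s[135:210,305:405],None,fx=8,fy=8,interpolation=cv2.INTER_CUBIC))
c=cam("top"); print(c[3])
print(onz(c,[[260,220],[402,205],[327,240]],0.05))
E
```

```text
[0.29730036 0.00776327 1.19813555]
[[ 0.50349528  0.20752802  0.05      ]
 [ 0.55996548 -0.22419401  0.05      ]
 [ 0.44729227  0.00299094  0.05      ]]
```

View pics/tc.png

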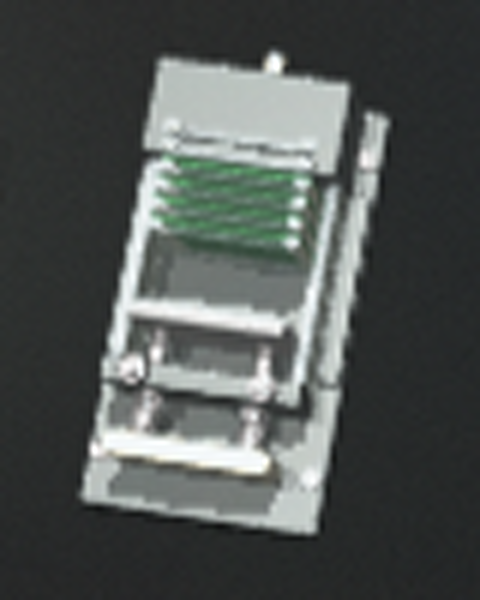

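View pics/tr.png

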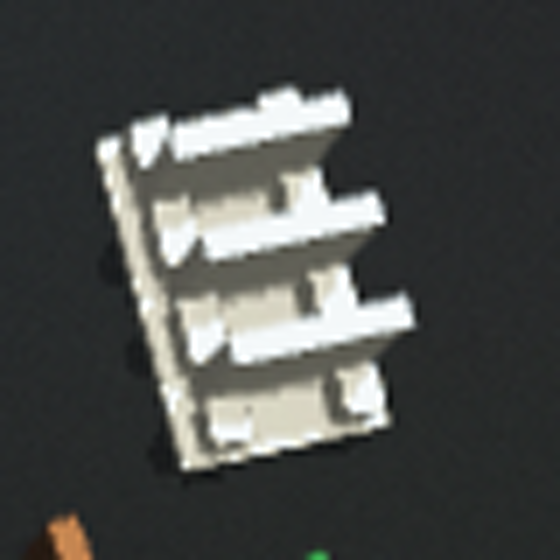

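View pics/sc.png

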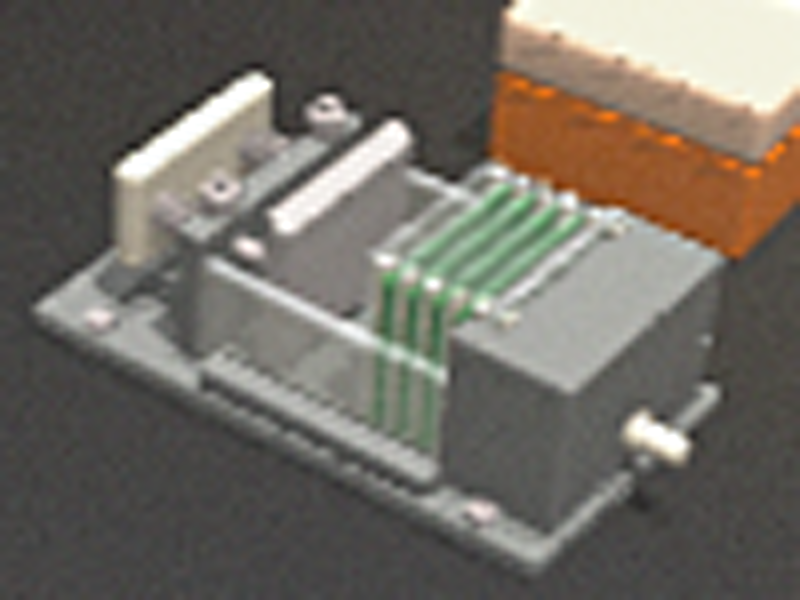

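```bash
python3 - <<'E'
from h import *
c=cam("top")
p=np.array([[175,140],[348,108],[205,242],[382,208],[235,346],[410,310]],float)
uv=(p+.5)/7-.5+[365,165]
P=onz(c,uv,.112); print(P.round(4))
for i in (0,2,4):
    d=P[i]-P[i+1]; print((P[i]+P[i+1])/2, np.hypot(*d[:2]), np.degrees(np.arctan2(d[1],d[0])))
# caster: end block top z=.078
q=np.array([[158,58],[352,82],[334,178],[145,150]],float); uv=(q+.5)/6-.5+[220,170]
P=onz(c,uv,.078); print(P.round(4))
for a,b in((0,1),(3,2),(3,0),(2,1)):
    d=P[a]-P[b]; print(np.hypot(*d[:2]),np.degrees(np.arctan2(d[1],d[0])))
s=r.get_state(); print(s['time_s'])
for n,P in(("rack",[.56,-.224]),("caster",[.5,.2])): pass
E
```

```text
[[ 0.6064 -0.1767  0.112 ]
 [ 0.622  -0.2496  0.112 ]
 [ 0.5627 -0.1884  0.112 ]
 [ 0.5789 -0.2624  0.112 ]
 [ 0.519  -0.1999  0.112 ]
 [ 0.5357 -0.2724  0.112 ]]
[ 0.6141786  -0.21314387  0.112     ] 0.07450407991107459 102.08703029879157
[ 0.57081546 -0.22539942  0.112     ] 0.0756822265540769 102.3892558304111
[ 0.52735025 -0.23617771  0.112     ] 0.07440412518649207 103.04081877307425
[[0.623  0.2531 0.078 ]
 [0.6126 0.1543 0.078 ]
 [0.5626 0.1608 0.078 ]
 [0.5749 0.2563 0.078 ]]
0.09935676415982087 84.00000844809193
0.09627905928927691 82.67894624052632
0.04820280127091561 176.23044979512596
0.05040092554778961 172.60467042709396
0.15
```

Call:
{"fn": "servo_tool", "kwargs": {
  "steps": [
    [8.76,0,0,-5,0],
    [8.76,-4.6,3.75,-0.5,0],
    [8.76,-4.6,3.75,-0.5,0],
    [8.76,-4.6,3.75,-0.3,0],
    [8.76,-4.6,3.75,0,0],
    [8.76,-4.6,3.75,0,0],
    [8.76,-4.6,3.75,0,0],
    [8.76,-4.6,3.75,0,0]
  ],
  "squeeze": 30
}}

```text
time_s: 1.15
tcp_pos: [0.4226, -0.3078, 0.2508]
eef_rot: [-180.0, 0.0, -164.3]
contact_force: [1.5, -0.6, -0.6]
gripper_width: 0.0874
```

Call:
{"fn": "servo_tool", "kwargs": {
  "steps": [
    [8.76,-5.6,4.4,0,0],
    [8.76,0,0,0,0],
    [8.76,0,0,0,0]
  ]
}}

```text
time_s: 1.52
tcp_pos: [0.4585, -0.2588, 0.2506]
eef_rot: [180.0, -0.0, -164.2]
contact_force: [-0.4, -0.3, -0.3]
gripper_width: 0.0876
```

```bash
python3 - <<'E'
from h import *
s=r.get_state(); im=r.capture("wrist"); cv2.imwrite("pics/w1.png",im[:,:,::-1])
import pickle; pickle.dump(s,open("w1.pkl","wb")); print(s['tcp_pos'],s['eef_rot'],s['time_s'],s['qd'].round(2))
E
```

```text
[ 0.45854444 -0.2588485   0.25055806] [ 1.79987214e+02 -3.16270630e-02 -1.64183124e+02] 1.525 [-1.79 -0.12 -0.    0.1  -0.11 -0.1 ]
```

View pics/w1.png

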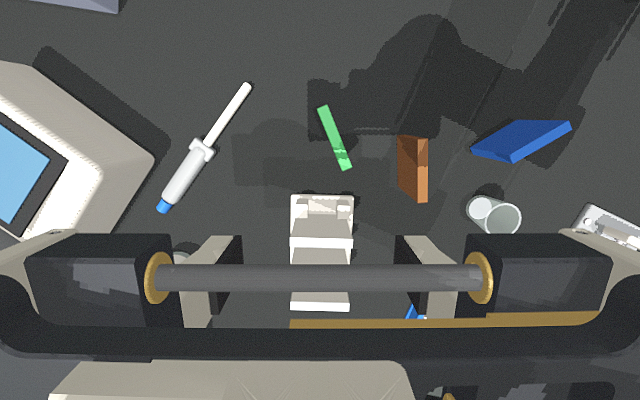

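The wrist image's up direction points back toward the robot. The rack is half-hidden behind the gripper (block tops at rows 243 and 307), so I'll move forward for a clear view.

Call:
{"fn": "servo_tool", "kwargs": {
  "steps": [
    [8.76,-4,0,0.5,0],
    [8.76,-5,0,1,0],
    [8.76,-4,0,1,0],
    [8.76,0,0,0,0],
    [8.76,0,0,0,0]
  ]
}}

```text
time_s: 2.2
tcp_pos: [0.5829, -0.2252, 0.2255]
eef_rot: [180.0, -0.1, -164.4]
contact_force: [-0.3, -0.4, 0.1]
gripper_width: 0.0873
```

```bash
python3 - <<'E'
from h import *
s=r.get_state(); im=r.capture("wrist"); cv2.imwrite("pics/w2.png",im[:,:,::-1])
import pickle; pickle.dump(s,open("w2.pkl","wb")); print(s['tcp_pos'],s['eef_rot'],s['time_s'])
E
```

```text
[ 0.58291171 -0.22515765  0.225457  ] [ 1.79989331e+02 -5.33189380e-02 -1.64351847e+02] 2.2
```

View pics/w2.png

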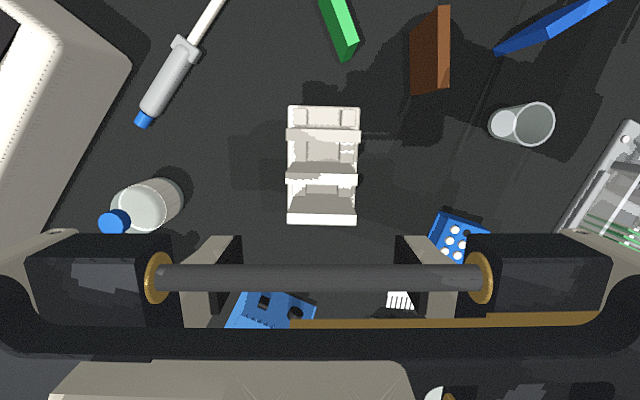

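```bash
python3 - <<'E'
import cv2
t=cv2.imread("pics/w2.png")
cv2.imwrite("pics/w2c.png",cv2.resize(t[100:230,275:370],None,fx=6,fy=6,interpolation=cv2.INTER_CUBIC)[:600+180])
c=cv2.resize(t[120:230,275:370],None,fx=5.4,fy=5.4,interpolation=cv2.INTER_CUBIC);cv2.imwrite("pics/w2c.png",c);print(c.shape)
E
```

```text
(594, 513, 3)
```

View pics/w2c.png

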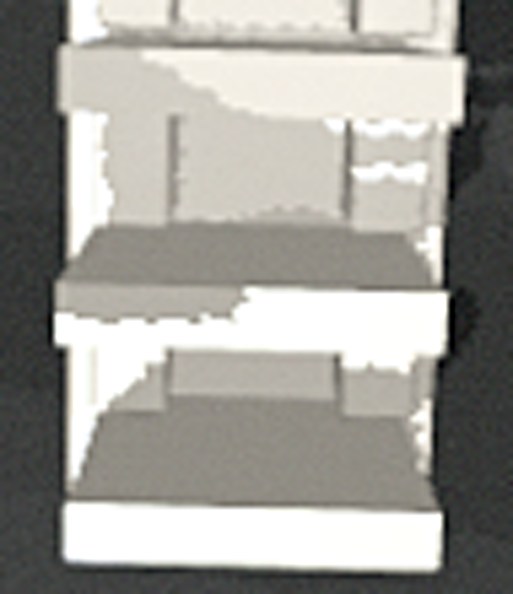

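Block tops in the crop: front block TL(60,45) TR(465,55), middle (55,285)-(447,292), rear (62,502)-(442,512). I'll convert these to world positions.

```bash
python3 - <<'E'
from h import *
import pickle
s=pickle.load(open("w2.pkl","rb")); c=cam("wrist",s)
Q={"C":[(60,45),(465,55),(465,122),(60,112)],"B":[(55,285),(447,292),(447,354),(55,345)],"A":[(62,502),(442,512),(442,570),(62,564)]}
C={}
for k,q in Q.items():
    P=onz(c,(np.array(q)+.5)/5.4-.5+[275,120],.112)
    d=P[1]-P[0]+P[2]-P[3]; m=P.mean(0); C[k]=m
    print(k,m.round(4),np.linalg.norm(d)/2,np.linalg.norm(P[3]-P[0]),np.degrees(np.arctan2(d[1],d[0])))
d=C["A"]-C["C"]; print(np.linalg.norm(d),np.degrees(np.arctan2(d[1],d[0])))
Rt=R.from_euler('xyz',s["eef_rot"],degrees=True).as_matrix()
for k in C: print(k,"tool delta cm",(Rt.T@(np.r_[C[k][:2],.086]-s["tcp_pos"])*100).round(2))
E
```

```text
C [ 0.5269 -0.2356  0.112 ] 0.0765916842693074 0.012391928007600993 104.23730695907399
B [ 0.571  -0.2255  0.112 ] 0.07700517978200021 0.011963425843675659 104.42620069652293
A [ 0.6145 -0.213   0.112 ] 0.07753522893690488 0.013333127068221526 104.34523051911818
0.09044699150867003 14.512373442717733
C tool delta cm [ 5.66  0.5  13.95]
B tool delta cm [ 1.14  0.29 13.95]
A tool delta cm [-3.38  0.32 13.94]
```

Call:
{"fn": "servo_tool", "kwargs": {
  "steps": [
    [8.76,-1,5.5,0,0],
    [8.76,-1,6.1,0,0],
    [8.76,-1,6.1,0,0],
    [8.76,-1,6.1,0,0],
    [8.76,-1,6.1,0,0],
    [8.76,-1,6.1,0,0],
    [8.76,-1.4,6,0,0],
    [8.76,0,0.5,0,10]
  ]
}}

```text
time_s: 3.25
tcp_pos: [0.5392, 0.2077, 0.2265]
eef_rot: [179.9, 0.1, -174.3]
contact_force: [0.1, -0.1, 0.8]
gripper_width: 0.0876
```

Call:
{"fn": "servo_tool", "kwargs": {
  "steps": [
    [8.76,0,0,0,10],
    [8.76,0,0,0,2],
    [8.76,0,0,0,0],
    [8.76,0,0,0,0]
  ]
}}

```text
time_s: 3.75
tcp_pos: [0.5398, 0.2047, 0.2261]
eef_rot: [180.0, 0.0, 173.8]
contact_force: [0.4, -0.7, -0.1]
gripper_width: 0.0876
```

```bash
python3 - <<'E'
from h import *
s=r.get_state(); im=r.capture("wrist"); cv2.imwrite("pics/w3.png",im[:,:,::-1])
import pickle; pickle.dump(s,open("w3.pkl","wb")); print(s['tcp_pos'],s['eef_rot'],s['time_s'])
E
```

```text
[0.53975843 0.20473469 0.22607035] [1.79979371e+02 2.10079854e-02 1.73828651e+02] 3.75
```

View pics/w3.png

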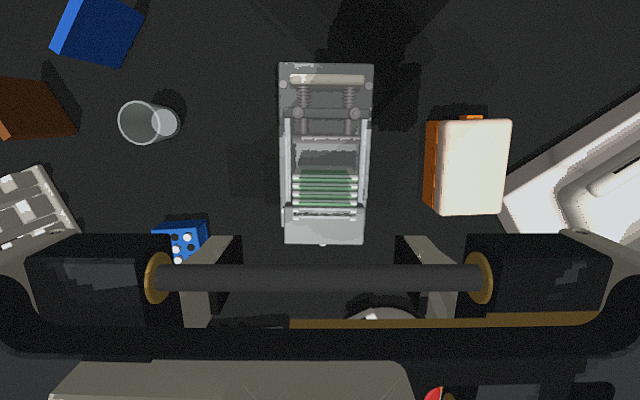

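```bash
python3 - <<'E'
import cv2
t=cv2.imread("pics/w3.png")
c=cv2.resize(t[60:160,275:380],None,fx=6,fy=6,interpolation=cv2.INTER_CUBIC);cv2.imwrite("pics/w3a.png",c)
c=cv2.resize(t[150:250,275:380],None,fx=6,fy=6,interpolation=cv2.INTER_CUBIC);cv2.imwrite("pics/w3b.png",c)
E
```

```text
(no output)
```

View pics/w3a.png

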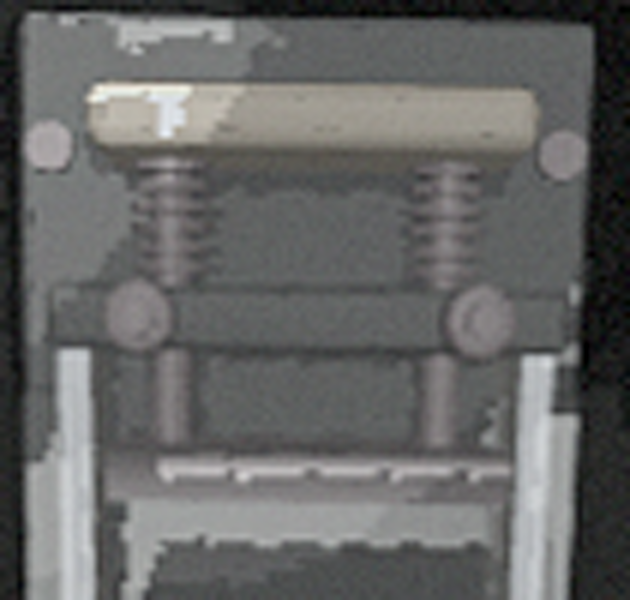

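View pics/w3b.png

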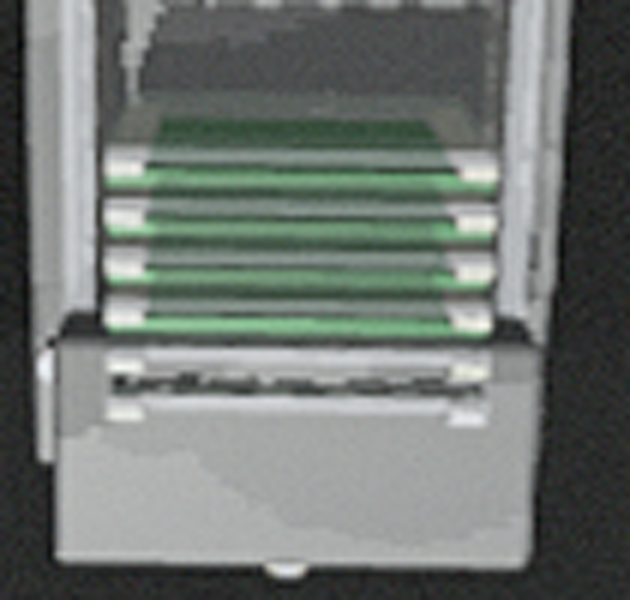

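```bash
python3 - <<'E'
from h import *
import pickle
s=pickle.load(open("w3.pkl","rb")); c=cam("wrist",s)
def f(q,z,oy): return onz(c,(np.array(q,float)+.5)/6-.5+[275,oy],z)
L={"bar_out":f([(90,84),(540,91)],.074,60),"plate_back":f([(105,450),(512,455)],.082,60),"plate_face":f([(105,498),(510,503)],.076,60),
"cass":f([(104,148),(498,153)],.084,150),"eb_front":f([(55,343),(542,348)],.078,150),"eb_back":f([(57,562),(527,568)],.078,150),
"base_front":f([(22,14),(592,27)],.012,60),"walls_in":f([(96,560),(512,560)],.056,60)}
a=[]
for k,P in L.items():
    d=P[1]-P[0]; ang=np.degrees(np.arctan2(d[1],d[0])); print(k,P.mean(0).round(4),np.linalg.norm(d).round(4),ang.round(2))
for yaw in(-6.5,-7):
    x=np.array([np.cos(np.radians(yaw)),np.sin(np.radians(yaw))]);y=np.array([-x[1],x[0]])
    print(yaw,{k:((P.mean(0)[:2]@x).round(4),(P.mean(0)[:2]@y).round(4)) for k,P in L.items()})
E
```

```text
bar_out [0.4217 0.2275 0.074 ] 0.082 83.0
plate_back [0.486  0.2195 0.082 ] 0.0761 83.12
plate_face [0.4953 0.2185 0.076 ] 0.0775 83.11
cass [0.5303 0.2135 0.084 ] 0.0758 83.06
eb_front [0.571  0.2089 0.078 ] 0.0983 83.18
eb_back [0.6185 0.2027 0.078 ] 0.0983 82.99
base_front [0.4001 0.2298 0.012 ] 0.1212 82.61
walls_in [0.5087 0.2169 0.056 ] 0.0849 83.8
-6.5 {'bar_out': (np.float64(0.3932), np.float64(0.2737)), 'plate_back': (np.float64(0.458), np.float64(0.2731)), 'plate_face': (np.float64(0.4674), np.float64(0.2732)), 'cass': (np.float64(0.5027), np.float64(0.2721)), 'eb_front': (np.float64(0.5437), np.float64(0.2722)), 'eb_back': (np.float64(0.5916), np.float64(0.2714)), 'base_front': (np.float64(0.3715), np.float64(0.2736)), 'walls_in': (np.float64(0.4809), np.float64(0.2731))}
-7 {'bar_out': (np.float64(0.3908), np.float64(0.2772)), 'plate_back': (np.float64(0.4556), np.float64(0.2771)), 'plate_face': (np.float64(0.465), np.float64(0.2772)), 'cass': (np.float64(0.5003), np.float64(0.2765)), 'eb_front': (np.float64(0.5413), np.float64(0.277)), 'eb_back': (np.float64(0.5892), np.float64(0.2766)), 'base_front': (np.float64(0.3691), np.float64(0.2768)), 'walls_in': (np.float64(0.4785), np.float64(0.2773))}
```

Call:
{"fn": "servo_tool", "kwargs": {
  "steps": [
    [8.76,-0.43,-5.5,0,0],
    [8.76,-0.43,-5.5,0,0],
    [8.76,-0.43,-5.5,0,0],
    [8.76,-0.43,-5.5,0,0],
    [8.76,-0.43,-5.5,0,0],
    [8.76,-0.43,-5.5,0,0],
    [8.76,-0.43,-5.5,0,0],
    [8.76,-0.43,-5.4,0,0]
  ]
}}

```text
time_s: 4.8
tcp_pos: [0.5257, -0.2369, 0.226]
eef_rot: [-180.0, 0.0, 173.8]
contact_force: [2.1, 1.2, 0.6]
gripper_width: 0.0877
```

Call:
{"fn": "servo_tool", "kwargs": {
  "steps": [
    [8.76,0,0,0,-10],
    [8.76,0,0,3,-10.6],
    [8.76,0,0,3,0],
    [8.76,0,0,0,0],
    [8.76,0,0,0,0]
  ]
}}

```text
time_s: 5.42
tcp_pos: [0.5267, -0.2352, 0.167]
eef_rot: [-179.9, 0.0, -165.6]
contact_force: [0.5, 0.5, 0.2]
gripper_width: 0.0876
```

```bash
cat > d.py <<'E'
import sys
from h import *
# usage: d.py x y z yaw -> tool deltas cm, spin
s=r.get_state(); x,y,z,yaw=map(float,sys.argv[1:5])
Rt=R.from_euler('xyz',s["eef_rot"],degrees=True).as_matrix()
dy=(yaw-s["eef_rot"][2]+180)%360-180
print("pos",s["tcp_pos"].round(4),"rot",s["eef_rot"].round(2),"F",s["contact_force"].round(1),"w",round(s["gripper_width"],4),"t",s["time_s"])
print("delta cm",(Rt.T@(np.array([x,y,z])-s["tcp_pos"])*100).round(2),"spin",-round(dy,2))
E
python3 d.py .5269 -.2356 .086 -165.6
```

```text
pos [ 0.5267 -0.2352  0.167 ] rot [-1.7994e+02  5.0000e-02 -1.6563e+02] F [0.5 0.5 0.2] w 0.0876 t 5.425
delta cm [-0.   -0.03  8.1 ] spin -0.03
```

Call:
{"fn": "servo_tool", "kwargs": {
  "steps": [
    [8.76,0,0,3,0],
    [8.76,0,0,2.5,0],
    [8.76,0,0,1.5,0],
    [8.76,0,0,1.1,0],
    [8.76,0,0,0,0],
    [7,0,0,0,0],
    [7,0,0,0,0],
    [7,0,0,0,0]
  ],
  "squeeze": 35
}}

```text
time_s: 6.42
tcp_pos: [0.5263, -0.2349, 0.0852]
eef_rot: [-180.0, 0.0, -165.7]
contact_force: [0.6, 0.2, -0.2]
gripper_width: 0.0708
```

```bash
python3 d.py .5269 -.2356 .086 -165.6
```

```text
pos [ 0.5263 -0.2349  0.0852] rot [-1.7998e+02  4.0000e-02 -1.6565e+02] F [ 0.6  0.2 -0.2] w 0.0708 t 6.425
delta cm [-0.04 -0.08 -0.08] spin -0.05
```

The opening reads 70.8 mm, less than the 76 mm block. I'll look before lifting.

```bash
python3 - <<'E'
from h import *
im=r.capture("wrist"); cv2.imwrite("pics/w4.png",im[:,:,::-1])
im=r.capture("scene")[:,:,::-1]; cv2.imwrite("pics/s4.png",cv2.resize(im[200:330,200:360],None,fx=4.5,fy=4.5,interpolation=cv2.INTER_CUBIC))
E
```

```text
(no output)
```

View pics/w4.png

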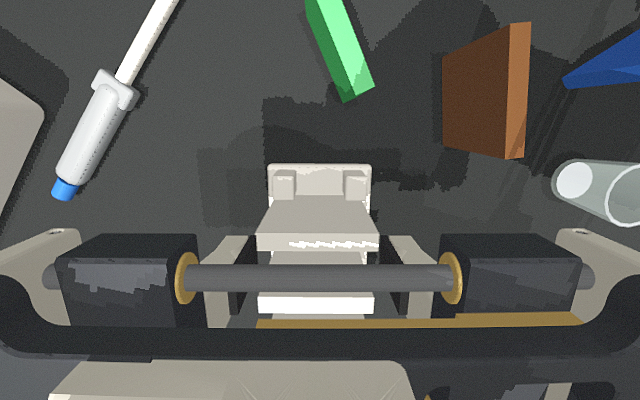

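View pics/s4.png

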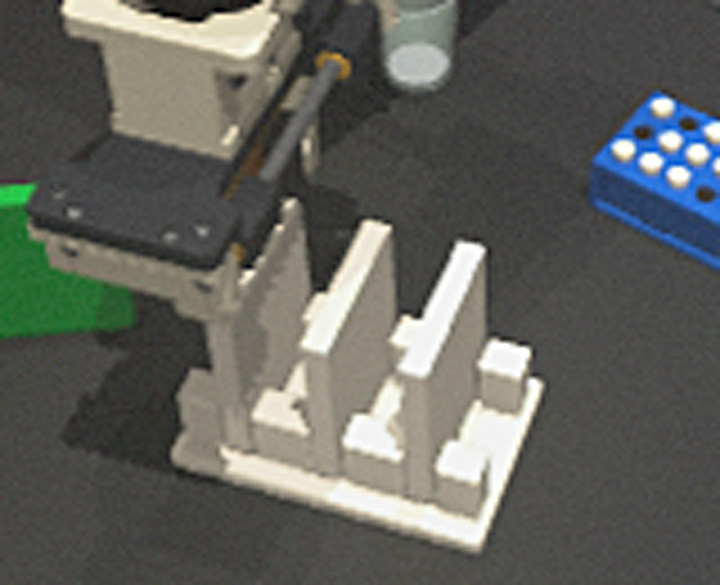

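Call:
{"fn": "servo_tool", "kwargs": {
  "steps": [
    [5,0,0,0,0],
    [5,0,0,0,0],
    [5,0,0,0,0]
  ],
  "squeeze": 20
}}

```text
time_s: 6.9
tcp_pos: [0.526, -0.2349, 0.0847]
eef_rot: [180.0, -0.0, -165.7]
contact_force: [-0.1, -0.2, 0.4]
gripper_width: 0.0507
```

```bash
python3 - <<'E'
from h import *
im=r.capture("wrist"); cv2.imwrite("pics/w5.png",im[:,:,::-1])
E
```

```text
(no output)
```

View pics/w5.png

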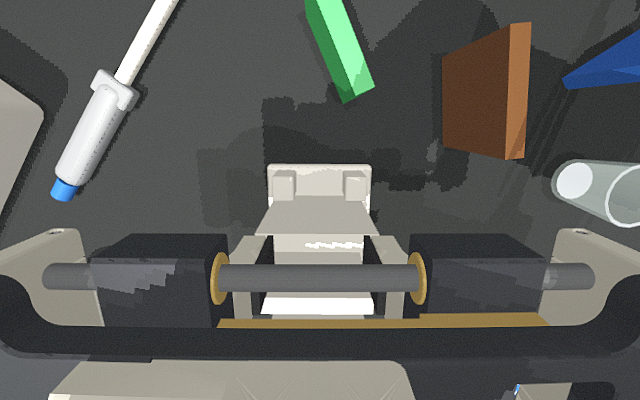

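```bash
python3 - <<'E'
from h import *
s=r.get_state(); c=cam("wrist",s)
Rt=R.from_euler('xyz',s["eef_rot"],degrees=True).as_matrix()
for z in (0,-.027,-.04):
  for x in (0.006,-.006): print(z,x,proj(c,[s["tcp_pos"]+Rt@np.array([x,y,z]) for y in(-.038,.038)]).round(0).tolist())
t=cv2.imread("pics/w5.png");cv2.imwrite("pics/w5c.png",cv2.resize(t[150:330,220:420],None,fx=4,fy=3.3,interpolation=cv2.INTER_CUBIC))
t=cv2.imread("pics/w4.png");cv2.imwrite("pics/w4c.png",cv2.resize(t[150:330,220:420],None,fx=4,fy=3.3,interpolation=cv2.INTER_CUBIC))
im=r.capture("scene")[:,:,::-1]; cv2.imwrite("pics/s5.png",cv2.resize(im[200:330,200:360],None,fx=4.5,fy=4.5,interpolation=cv2.INTER_CUBIC))
E
```

```text
0 0.006 [[264.0, 218.0], [373.0, 218.0]]
0 -0.006 [[265.0, 234.0], [372.0, 234.0]]
-0.027 0.006 [[256.0, 232.0], [381.0, 232.0]]
-0.027 -0.006 [[257.0, 250.0], [379.0, 250.0]]
-0.04 0.006 [[252.0, 240.0], [385.0, 240.0]]
-0.04 -0.006 [[253.0, 260.0], [384.0, 259.0]]
```

View pics/w5c.png

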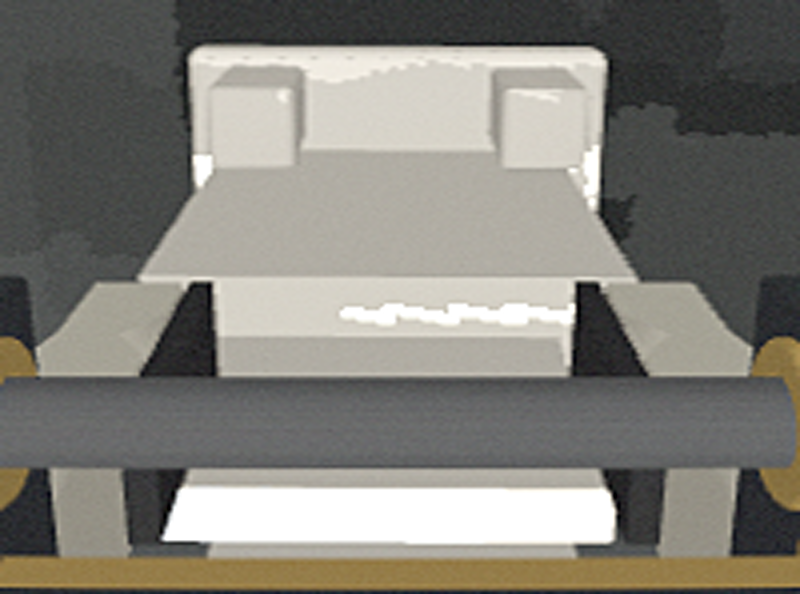

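View pics/w4c.png

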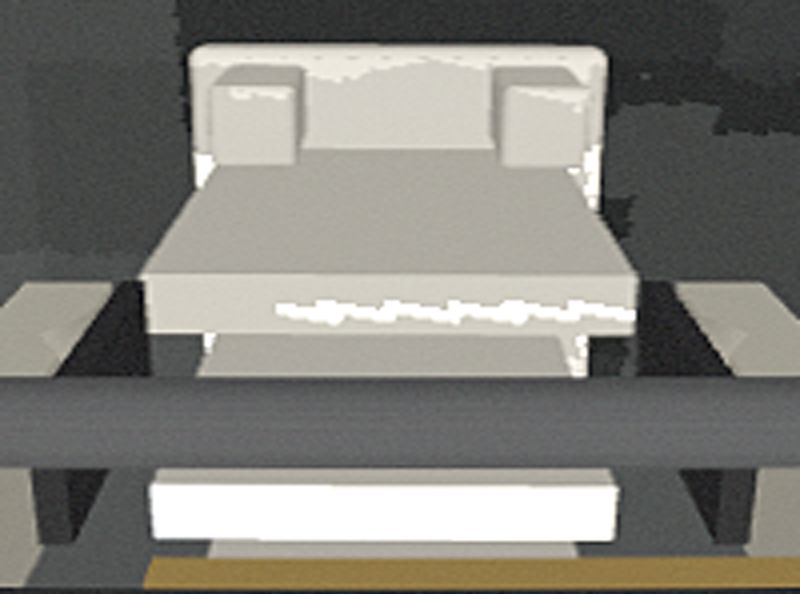

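View pics/s5.png

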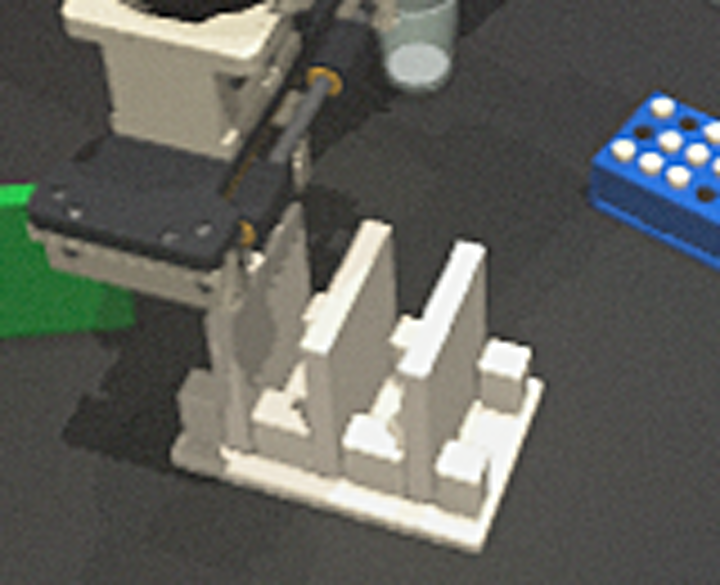

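The fingers closed to 50 mm with no contact and cover the ends of the block's top. Depth from the pad spacing puts the real fingertips about 35–40 mm short of the stated TCP. They are still above the block, so I'll open, descend in small steps and watch the force.

Call:
{"fn": "servo_tool", "kwargs": {
  "steps": [
    [8.76,0,0,0,0],
    [8.76,0,0,0,0],
    [8.76,-0.05,-0.08,0,0],
    [8.76,0,0,0,0],
    [8.76,0,0,1,0],
    [8.76,0,0,0.7,0],
    [8.76,0,0,0.5,0],
    [8.76,0,0,0,0]
  ]
}}

```text
time_s: 8.0
tcp_pos: [0.5263, -0.2354, 0.0621]
eef_rot: [180.0, -0.1, -165.7]
contact_force: [1.1, 1.0, -0.1]
gripper_width: 0.0876
```

```bash
python3 - <<'E'
from h import *
s=r.get_state(); print(s["tcp_pos"],s["contact_force"],s["time_s"])
im=r.capture("wrist"); cv2.imwrite("pics/w6.png",cv2.resize(im[150:330,180:460,::-1],None,fx=2.8,fy=2.8,interpolation=cv2.INTER_CUBIC))
E
```

```text
[ 0.52629498 -0.23542655  0.0620854 ] [ 1.09279146  1.01512602 -0.13528124] 8.0
```

View pics/w6.png

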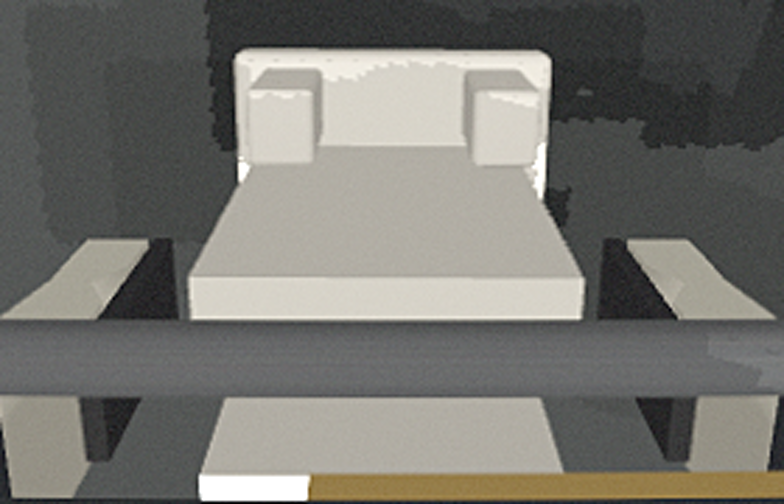

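Call:
{"fn": "servo_tool", "kwargs": {
  "steps": [
    [8.76,0,0,0.4,0],
    [8.76,0,0,0.2,0],
    [8.76,0,0,0.2,0],
    [8.76,0,0,0,0]
  ]
}}

```text
time_s: 8.55
tcp_pos: [0.5266, -0.2355, 0.0546]
eef_rot: [180.0, -0.0, -165.7]
contact_force: [-0.3, 0.5, -0.5]
gripper_width: 0.0872
```

Call:
{"fn": "servo_tool", "kwargs": {
  "steps": [
    [7,0,0,0,0],
    [7,0,0,0,0],
    [7,0,0,0,0],
    [7,0,0,0,0]
  ],
  "squeeze": 35
}}

```text
time_s: 9.05
tcp_pos: [0.5268, -0.2355, 0.0549]
eef_rot: [-180.0, 0.0, -165.7]
contact_force: [0.9, 0.6, 0.7]
gripper_width: 0.0754
```

```bash
python3 - <<'E'
from h import *
s=r.get_state(); print(s["tcp_pos"],s["contact_force"],s["time_s"])
im=r.capture("wrist"); cv2.imwrite("pics/w7.png",cv2.resize(im[150:330,180:460,::-1],None,fx=2.8,fy=2.8,interpolation=cv2.INTER_CUBIC))
E
```

```text
[ 0.52682328 -0.23554468  0.05487242] [0.91473273 0.56622321 0.69666442] 9.05
```

View pics/w7.png

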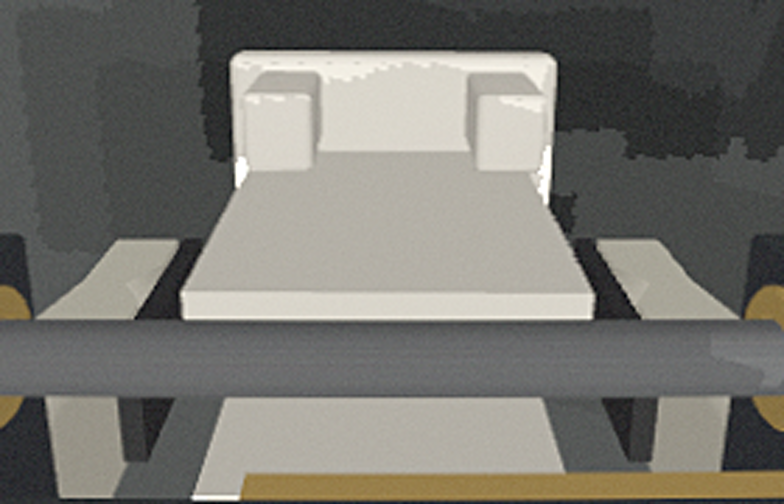

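Width 75.4 mm: gripped. Lifting.

Call:
{"fn": "servo_tool", "kwargs": {
  "steps": [
    [7,0,0,-1,0],
    [7,0,0,-2,0],
    [7,0,0,-4,0],
    [7,0,0,-4,0],
    [7,0,0,-3,0],
    [7,0,0,0,0],
    [7,0,0,0,0]
  ]
}}

```text
time_s: 9.98
tcp_pos: [0.5262, -0.2352, 0.1944]
eef_rot: [180.0, -0.0, -165.7]
contact_force: [-0.9, 0.6, -1.9]
gripper_width: 0.0756
```

```bash
python3 - <<'E'
from h import *
yaw=np.radians(-7); x=np.array([np.cos(yaw),np.sin(yaw)]);y=np.array([-x[1],x[0]])
for a in (.4925,.4735): print(a, (a*x+.277*y).round(4))
im=r.capture("scene")[:,:,::-1]; cv2.imwrite("pics/s8.png",cv2.resize(im[130:330,180:410],None,fx=3,fy=3,interpolation=cv2.INTER_CUBIC))
im=r.capture("wrist")[:,:,::-1]; cv2.imwrite("pics/w8.png",im)
E
python3 d.py .5226 .2149 .185 173
```

```text
0.4925 [0.5226 0.2149]
0.4735 [0.5037 0.2172]
pos [ 0.5259 -0.2353  0.1937] rot [ 1.7994e+02 -1.0000e-01 -1.6566e+02] F [ 0.2  0.3 -1.6] w 0.0752 t 10.075
delta cm [-10.83  43.7    0.89] spin 21.34
```

View pics/s8.png

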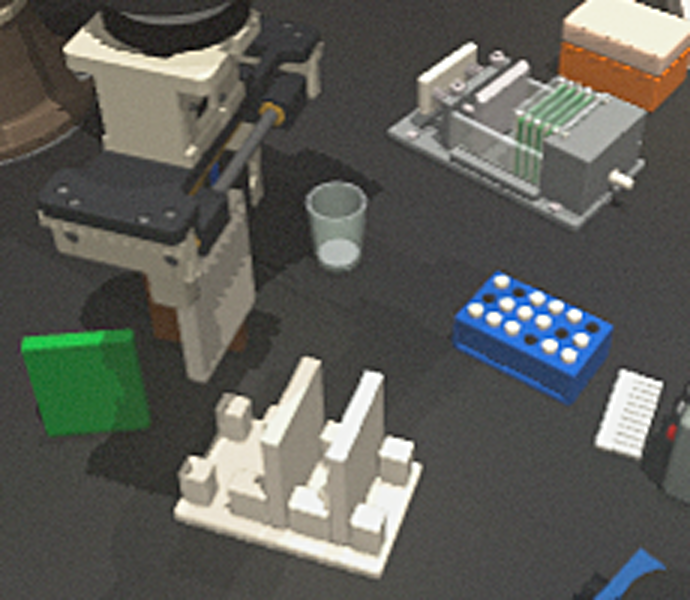

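View pics/w8.png

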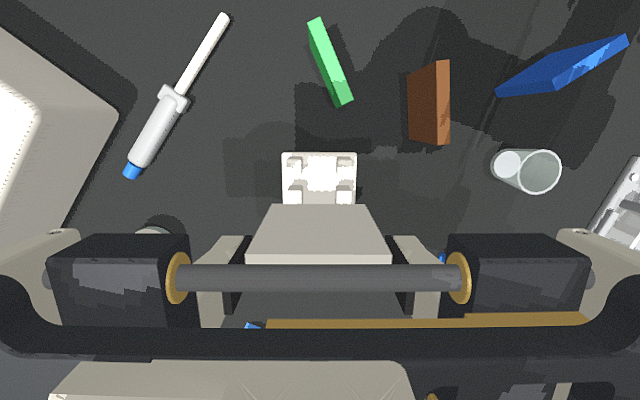

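Call:
{"fn": "servo_tool", "kwargs": {
  "steps": [
    [7,-0.9,3.7,0,0],
    [7,-1.4,5.7,0,0],
    [7,-1.5,6,0,0],
    [7,-1.5,6,0,0],
    [7,-1.5,6,0,0],
    [7,-1.5,6,0,0],
    [7,-1.4,5.7,0,0],
    [7,-1.1,4.6,0,0]
  ]
}}

```text
time_s: 11.08
tcp_pos: [0.5223, 0.2167, 0.1938]
eef_rot: [-180.0, -0.1, -165.6]
contact_force: [1.2, 0.6, -0.9]
gripper_width: 0.0756
```

Call:
{"fn": "servo_tool", "kwargs": {
  "steps": [
    [7,0,0,0,7],
    [7,0,0,0,8],
    [7,0,0,0,6.3],
    [7,0,0,0,0],
    [7,0,0,0,0],
    [7,0,0,0,0]
  ]
}}

```text
time_s: 11.82
tcp_pos: [0.523, 0.2145, 0.1946]
eef_rot: [-180.0, -0.0, 173.1]
contact_force: [-0.1, -0.6, -0.7]
gripper_width: 0.0757
```

```bash
python3 d.py .5226 .2149 .115 173; python3 - <<'E'
from h import *
im=r.capture("wrist")[:,:,::-1]; cv2.imwrite("pics/w9.png",im)
E
```

```text
pos [0.523  0.2145 0.1946] rot [-1.7998e+02 -2.0000e-02  1.7312e+02] F [-0.1 -0.6 -0.7] w 0.0757 t 11.825
delta cm [0.04 0.04 7.96] spin 0.12
```

View pics/w9.png

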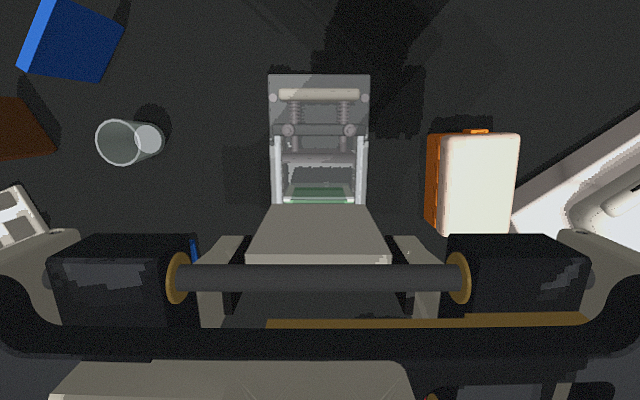

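Call:
{"fn": "servo_tool", "kwargs": {
  "steps": [
    [7,0.04,0.04,2.5,0.1],
    [7,0,0,2.2,0],
    [7,0,0,1.2,0],
    [7,0,0,0,0],
    [7,0,0,0,0]
  ]
}}

```text
time_s: 12.5
tcp_pos: [0.5233, 0.2153, 0.1366]
eef_rot: [180.0, 0.1, 173.0]
contact_force: [-0.1, -0.3, -1.5]
gripper_width: 0.0756
```

```bash
python3 d.py .5226 .2149 .055 173; python3 - <<'E'
from h import *
s=r.get_state()
im=r.capture("wrist")[:,:,::-1]; cv2.imwrite("pics/w10.png",cv2.resize(im[100:280,220:430],None,fx=3.3,fy=3.3,interpolation=cv2.INTER_CUBIC))
im=r.capture("scene")[:,:,::-1]; cv2.imwrite("pics/s10.png",cv2.resize(im[120:220,290:410],None,fx=6,fy=6,interpolation=cv2.INTER_CUBIC))
E
```

```text
pos [0.5233 0.2153 0.1366] rot [1.7996e+02 6.0000e-02 1.7296e+02] F [-0.1 -0.3 -1.5] w 0.0756 t 12.5
delta cm [ 0.07 -0.06  8.16] spin -0.04
```

View pics/w10.png

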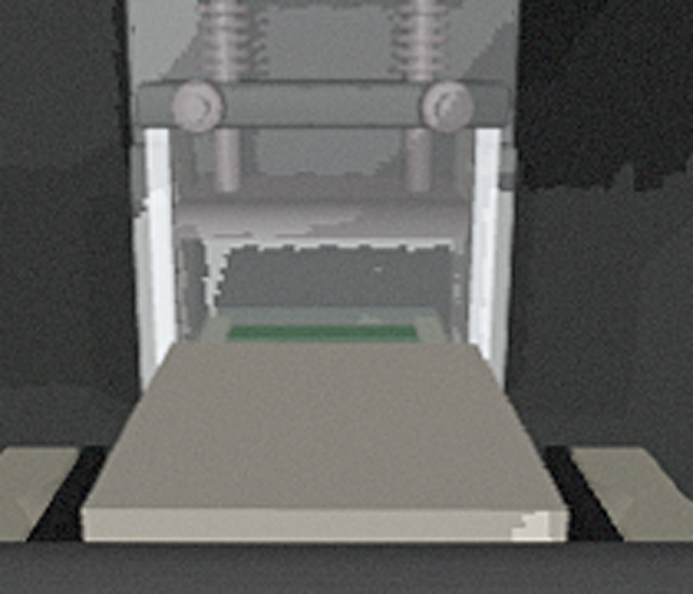

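View pics/s10.png

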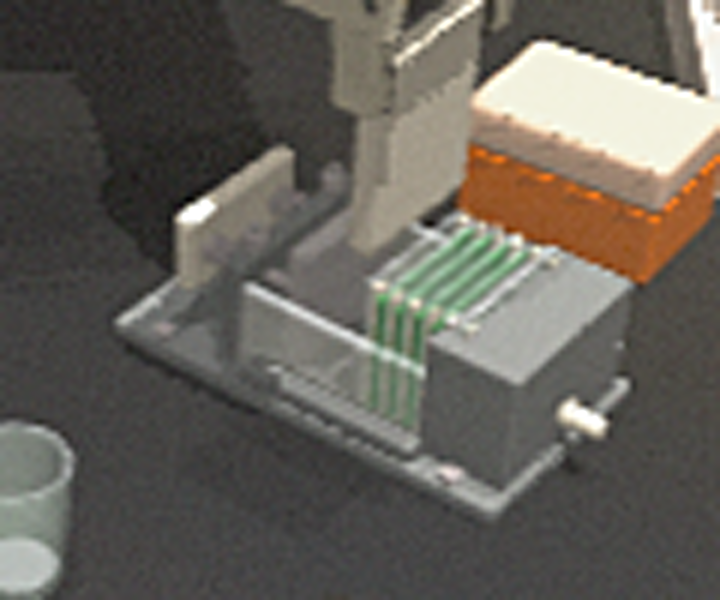

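Call:
{"fn": "servo_tool", "kwargs": {
  "steps": [
    [7,0.15,-0.06,0,0],
    [7,0,0,1,0],
    [7,0,0,1,0],
    [7,0,0,1.5,0],
    [7,0,0,0,0]
  ]
}}

```text
time_s: 13.22
tcp_pos: [0.5201, 0.2139, 0.0988]
eef_rot: [-179.9, -0.1, 172.9]
contact_force: [0.1, 0.5, -0.6]
gripper_width: 0.0756
```

```bash
python3 d.py .5226 .2149 .055 173; python3 - <<'E'
from h import *
im=r.capture("wrist")[:,:,::-1]; cv2.imwrite("pics/w11.png",cv2.resize(im[100:280,220:430],None,fx=3.3,fy=3.3,interpolation=cv2.INTER_CUBIC))
E
```

```text
pos [0.5201 0.2139 0.0988] rot [-1.7987e+02 -1.4000e-01  1.7293e+02] F [ 0.1  0.5 -0.6] w 0.0756 t 13.225
delta cm [-0.24  0.14  4.38] spin -0.07
```

View pics/w11.png

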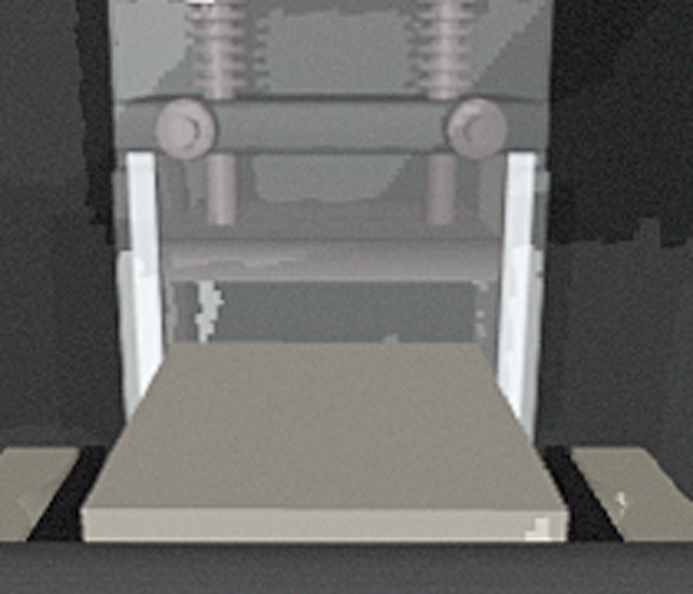

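Call:
{"fn": "servo_tool", "kwargs": {
  "steps": [
    [7,0,0.05,1.5,0],
    [7,0,0,1.5,0],
    [7,0,0,0.8,0],
    [7,0,0,0.3,0],
    [7,0,0,0,0],
    [7,0,0,0,0]
  ]
}}

```text
time_s: 14.02
tcp_pos: [0.5215, 0.2154, 0.0602]
eef_rot: [180.0, 0.0, 173.0]
contact_force: [-0.0, 0.2, -0.4]
gripper_width: 0.0756
```

```bash
python3 d.py .5226 .2149 .055 173; python3 - <<'E'
from h import *
im=r.capture("wrist")[:,:,::-1]; cv2.imwrite("pics/w12.png",cv2.resize(im[100:280,220:430],None,fx=3.3,fy=3.3,interpolation=cv2.INTER_CUBIC))
E
```

```text
pos [0.5215 0.2154 0.0602] rot [1.7997e+02 3.0000e-02 1.7295e+02] F [-0.   0.2 -0.4] w 0.0756 t 14.025
delta cm [-0.11 -0.03  0.52] spin -0.05
```

View pics/w12.png

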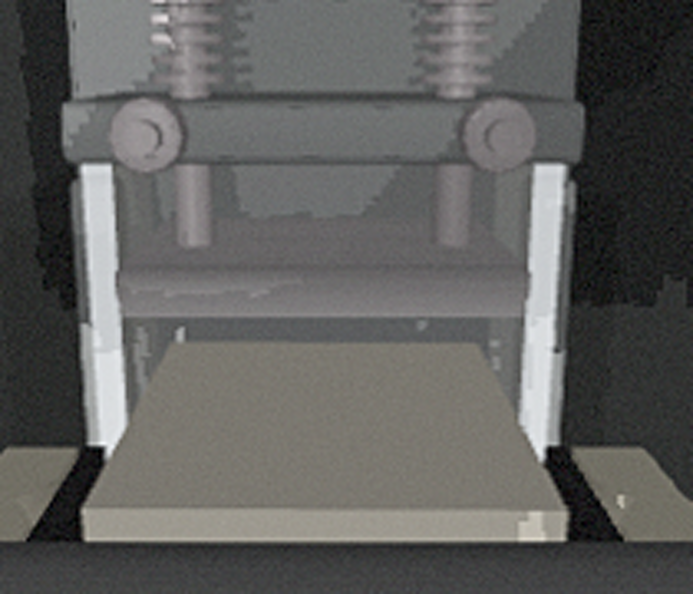

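Call:
{"fn": "servo_tool", "kwargs": {
  "steps": [
    [7,0,0,0.3,0],
    [7,0,0,0.2,0],
    [7,0,0,0.1,0],
    [7,0,0,0,0]
  ]
}}

```text
time_s: 14.58
tcp_pos: [0.5218, 0.2151, 0.0548]
eef_rot: [180.0, 0.1, 173.0]
contact_force: [-1.0, -1.8, 7.3]
gripper_width: 0.0754
```

```bash
python3 d.py .5226 .2149 .055 173
```

```text
pos [0.5218 0.2151 0.0548] rot [1.7999e+02 7.0000e-02 1.7297e+02] F [-1.  -1.8  7.3] w 0.0754 t 14.575
delta cm [-0.08 -0.01 -0.02] spin -0.03
```

On the floor: 7 N upward at TCP z 54.8 mm. Now sliding it gently against the cassettes.

Call:
{"fn": "servo_tool", "kwargs": {
  "steps": [
    [7,0,0,-0.05,0],
    [7,-0.15,0,0,0],
    [7,-0.1,0,0,0],
    [7,0,0,0,0]
  ]
}}

```text
time_s: 15.08
tcp_pos: [0.5236, 0.2149, 0.0548]
eef_rot: [-180.0, -0.0, 173.0]
contact_force: [-4.4, -0.5, 7.8]
gripper_width: 0.0755
```

```bash
python3 d.py .5226 .2149 .055 173
```

```text
pos [0.5236 0.2149 0.0548] rot [-1.8000e+02 -1.0000e-02  1.7295e+02] F [-4.4 -0.5  7.8] w 0.0755 t 15.075
delta cm [ 0.1  -0.01 -0.02] spin -0.05
```

Call:
{"fn": "servo_tool", "kwargs": {
  "steps": [
    [7.8,0,0,0,0],
    [8.76,0,0,0,0],
    [8.76,0,0,0,0],
    [8.76,0,0,-0.5,0],
    [8.76,0,0,-2,0],
    [8.76,0,0,-4,0],
    [8.76,0,0,-6,0],
    [8.76,0,0,-4.5,0]
  ]
}}

```text
time_s: 16.08
tcp_pos: [0.5242, 0.215, 0.2273]
eef_rot: [179.9, 0.1, 173.0]
contact_force: [0.7, 0.1, 0.5]
gripper_width: 0.0876
```

```bash
python3 - <<'E'
from h import *
import pickle
s=r.get_state(); pickle.dump(s,open("w13.pkl","wb")); print(s["tcp_pos"],s["eef_rot"])
im=r.capture("wrist")[:,:,::-1]; cv2.imwrite("pics/w13.png",im); cv2.imwrite("pics/w13c.png",cv2.resize(im[100:280,220:430],None,fx=3.3,fy=3.3,interpolation=cv2.INTER_CUBIC))
E
python3 d.py .571 -.2255 .23 -165.6
```

```text
[0.52415459 0.21496011 0.2273383 ] [1.79921240e+02 1.06239231e-01 1.72953170e+02]
pos [0.5267 0.2159 0.2336] rot [179.67   0.5  173.  ] F [3.1 0.4 7.4] w 0.0877 t 16.125
delta cm [ -9.77 -43.28   0.2 ] spin -21.4
```

View pics/w13c.png

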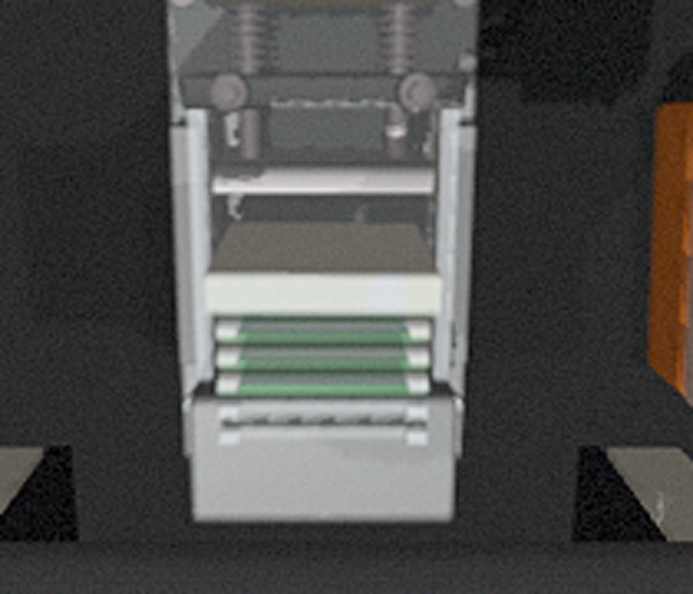

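The block stands upright against the cassettes, centred, with its top at crop rows 272–315. I'll re-measure now that the arm is still.

```bash
python3 - <<'E'
from h import *
import pickle
s=r.get_state(); pickle.dump(s,open("w14.pkl","wb")); print(s["tcp_pos"],s["eef_rot"],s["qd"].round(1))
im=r.capture("wrist")[:,:,::-1]; cv2.imwrite("pics/w14c.png",cv2.resize(im[130:210,270:370],None,fx=7,fy=7,interpolation=cv2.INTER_CUBIC))
E
```

```text
[0.52672715 0.21593864 0.23359209] [179.67354883   0.501087   172.99659571] [-0.1  0.5 -3.   0.6  8.2  0.1]
```

View pics/w14c.png

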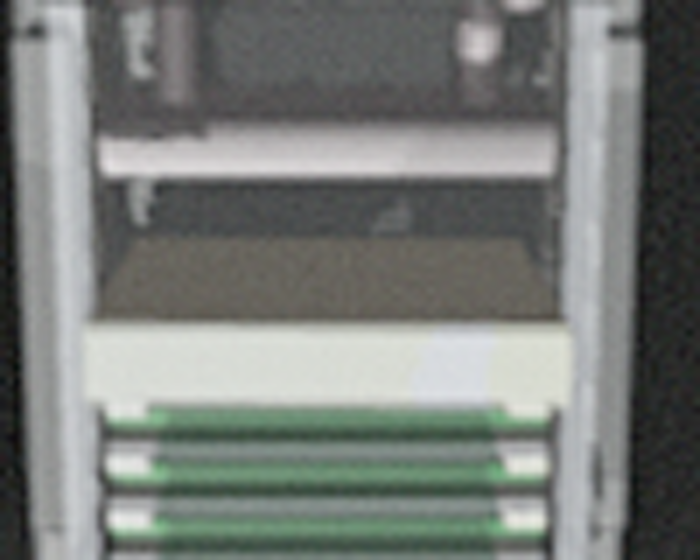

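```bash
python3 - <<'E'
from h import *
import pickle
s=pickle.load(open("w14.pkl","rb")); c=cam("wrist",s)
yaw=np.radians(-7); x=np.array([np.cos(yaw),np.sin(yaw)]);y=np.array([-x[1],x[0]])
for k,q,z in(("b_front",[(83,322),(573,322)],.112),("b_back",[(87,405),(573,405)],.112),("plate_face",[(100,178),(556,178)],.076),("plate_topfront",[(98,128),(558,128)],.082)):
    P=onz(c,(np.array(q,float)+.5)/7-.5+[270,130],z); d=P[1]-P[0]; m=P.mean(0)[:2]
    print(k,np.linalg.norm(d).round(4),np.degrees(np.arctan2(d[1],d[0])).round(2),(m@x).round(4),(m@y).round(4))
E
```

```text
b_front 0.0759 82.9 0.4844 0.2774
b_back 0.0762 82.89 0.4976 0.2777
plate_face 0.0772 82.92 0.4667 0.2774
plate_topfront 0.076 82.92 0.4577 0.2774
```

Call:
{"fn": "servo_tool", "kwargs": {
  "steps": [
    [8.76,-0.9,-4,0,0],
    [8.76,-1.3,-5.7,0,0],
    [8.76,-1.4,-6,0,0],
    [8.76,-1.4,-6,0,0],
    [8.76,-1.4,-6,0,0],
    [8.76,-1.4,-6,0,0],
    [8.76,-1.2,-5.6,0,0],
    [8.76,-0.8,-4,0,0]
  ]
}}

```text
time_s: 17.18
tcp_pos: [0.5674, -0.2294, 0.2239]
eef_rot: [-180.0, -0.0, 172.9]
contact_force: [0.2, 0.3, 0.0]
gripper_width: 0.0873
```

Call:
{"fn": "servo_tool", "kwargs": {
  "steps": [
    [8.76,0,0,2,-10],
    [8.76,0,0,4,-10],
    [8.76,0,0,4,-1.4],
    [8.76,0,0,1,0],
    [8.76,0,0,0,0],
    [8.76,0,0,0,0]
  ]
}}

```text
time_s: 17.92
tcp_pos: [0.569, -0.2271, 0.1161]
eef_rot: [-179.9, 0.1, -165.7]
contact_force: [0.4, -0.6, 1.1]
gripper_width: 0.0874
```

```bash
python3 d.py .571 -.2255 .055 -165.6
```

```text
pos [ 0.569  -0.2271  0.1161] rot [-1.7993e+02  1.4000e-01 -1.6565e+02] F [ 0.4 -0.6  1.1] w 0.0874 t 17.925
delta cm [-0.22  0.12  6.11] spin -0.05
```

Call:
{"fn": "servo_tool", "kwargs": {
  "steps": [
    [8.76,-0.2,0.12,1,0],
    [8.76,0,0,1.5,0],
    [8.76,0,0,1.2,0],
    [8.76,0,0,1.2,0],
    [8.76,0,0,0.8,0],
    [8.76,0,0,0.4,0],
    [8.76,0,0,0,0],
    [8.76,0,0,0,0]
  ]
}}

```text
time_s: 18.92
tcp_pos: [0.5697, -0.2253, 0.0537]
eef_rot: [-180.0, 0.0, -165.6]
contact_force: [0.6, -0.5, -0.8]
gripper_width: 0.0876
```

```bash
python3 d.py .571 -.2255 .055 -165.6; python3 - <<'E'
from h import *
im=r.capture("wrist"); cv2.imwrite("pics/w15.png",cv2.resize(im[150:330,180:460,::-1],None,fx=2.8,fy=2.8,interpolation=cv2.INTER_CUBIC))
E
```

```text
pos [ 0.5697 -0.2253  0.0537] rot [-1.7998e+02  3.0000e-02 -1.6565e+02] F [ 0.6 -0.5 -0.8] w 0.0876 t 18.925
delta cm [-0.12 -0.05 -0.13] spin -0.05
```

View pics/w15.png

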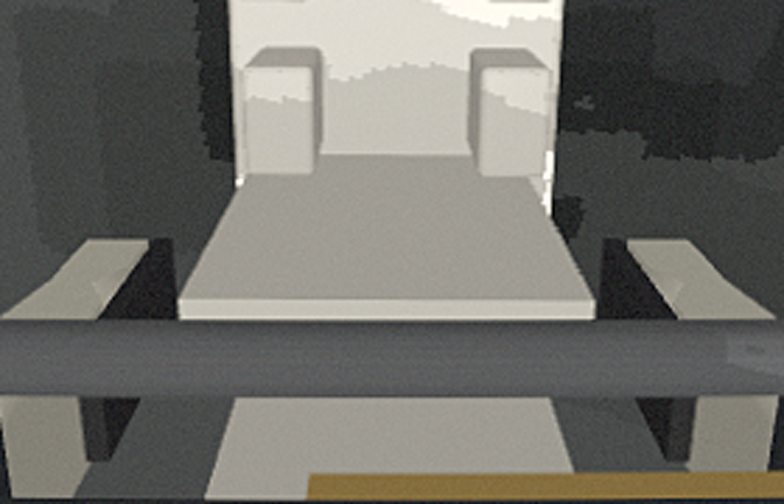

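Call:
{"fn": "servo_tool", "kwargs": {
  "steps": [
    [8.76,-0.12,-0.03,-0.1,0],
    [8.76,0,0,0,0],
    [7,0,0,0,0],
    [7,0,0,0,0],
    [7,0,0,0,0],
    [7,0,0,0,0]
  ],
  "squeeze": 35
}}

```text
time_s: 19.73
tcp_pos: [0.5707, -0.2252, 0.0543]
eef_rot: [180.0, -0.0, -165.7]
contact_force: [-0.2, -0.1, 0.7]
gripper_width: 0.0759
```

```bash
python3 d.py .571 -.2255 .055 -165.6; python3 - <<'E'
from h import *
im=r.capture("wrist"); cv2.imwrite("pics/w16.png",cv2.resize(im[150:330,180:460,::-1],None,fx=2.8,fy=2.8,interpolation=cv2.INTER_CUBIC))
E
```

```text
pos [ 0.5707 -0.2252  0.0543] rot [ 180.     -0.   -165.66] F [-0.2 -0.1  0.7] w 0.0759 t 19.725
delta cm [-0.03 -0.03 -0.07] spin -0.06
```

View pics/w16.png

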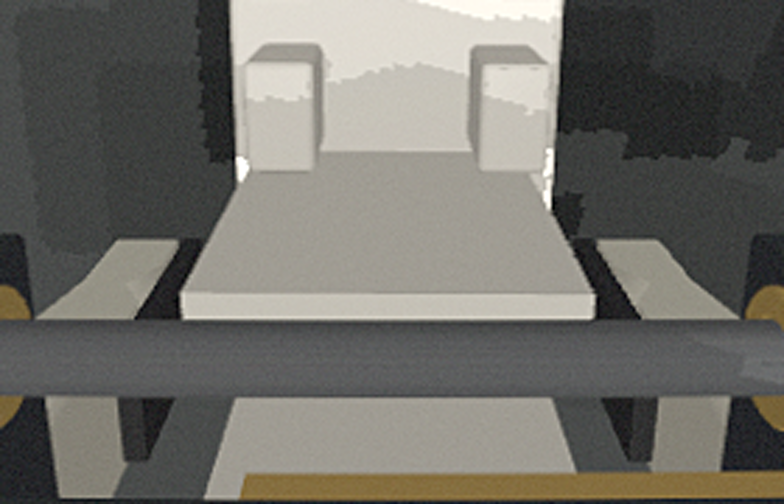

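Call:
{"fn": "servo_tool", "kwargs": {
  "steps": [
    [7,0,0,-1,0],
    [7,0,0,-2,0],
    [7,0,0,-4,0],
    [7,0,0,-4,0],
    [7,0,0,-3,0],
    [7,0,0,-0.5,0],
    [7,0,0,0,0],
    [7,0,0,0,0]
  ]
}}

```text
time_s: 20.78
tcp_pos: [0.5699, -0.225, 0.1978]
eef_rot: [179.9, -0.1, -165.7]
contact_force: [-0.1, -0.3, -1.3]
gripper_width: 0.0756
```

```bash
python3 d.py .5045 .2176 .2 173
```

```text
pos [ 0.5699 -0.225   0.1978] rot [ 1.7993e+02 -1.2000e-01 -1.6566e+02] F [-0.1 -0.3 -1.3] w 0.0756 t 20.775
delta cm [-4.63 44.5  -0.18] spin 21.34
```

Call:
{"fn": "servo_tool", "kwargs": {
  "steps": [
    [7,-0.4,4,0,0],
    [7,-0.6,5.7,0,0],
    [7,-0.65,6.1,0,0],
    [7,-0.65,6.1,0,0],
    [7,-0.65,6.1,0,0],
    [7,-0.65,6.1,0,0],
    [7,-0.6,6,0,0],
    [7,-0.43,4.4,0,0]
  ]
}}

```text
time_s: 21.78
tcp_pos: [0.5041, 0.2194, 0.1981]
eef_rot: [-180.0, -0.1, -165.6]
contact_force: [1.2, -0.4, -1.2]
gripper_width: 0.076
```

Call:
{"fn": "servo_tool", "kwargs": {
  "steps": [
    [7,0,0,0,7],
    [7,0,0,0,8],
    [7,0,0,0,6.3],
    [7,0,0,0,0],
    [7,0,0,0,0],
    [7,0,0,0,0],
    [7,0,0,0,0]
  ]
}}

```text
time_s: 22.65
tcp_pos: [0.5053, 0.2173, 0.1992]
eef_rot: [180.0, -0.0, 173.1]
contact_force: [0.1, 0.4, -1.5]
gripper_width: 0.0757
```

```bash
python3 d.py .5045 .2176 .165 173
```

```text
pos [0.5053 0.2173 0.1992] rot [180.    -0.   173.08] F [ 0.1  0.4 -1.5] w 0.0757 t 22.65
delta cm [0.08 0.02 3.42] spin 0.08
```

Call:
{"fn": "servo_tool", "kwargs": {
  "steps": [
    [7,0.08,0.02,1.5,0.1],
    [7,0,0,1.5,0],
    [7,0,0,0.6,0],
    [7,0,0,0,0],
    [7,0,0,0,0]
  ]
}}

```text
time_s: 23.28
tcp_pos: [0.5048, 0.2178, 0.1635]
eef_rot: [180.0, 0.0, 172.9]
contact_force: [0.4, -0.1, -1.9]
gripper_width: 0.0757
```

```bash
python3 d.py .5045 .2176 .055 173; python3 - <<'E'
from h import *
im=r.capture("scene")[:,:,::-1]; cv2.imwrite("pics/s17.png",cv2.resize(im[120:220,290:410],None,fx=6,fy=6,interpolation=cv2.INTER_CUBIC))
E
python3 d.py .5045 .2176 .055 173
```

```text
pos [0.5048 0.2178 0.1635] rot [1.7999e+02 2.0000e-02 1.7295e+02] F [ 0.4 -0.1 -1.9] w 0.0757 t 23.275
delta cm [ 0.03 -0.03 10.85] spin -0.05
pos [0.5048 0.2179 0.1637] rot [1.7997e+02 3.0000e-02 1.7295e+02] F [-0.7 -0.1 -1. ] w 0.0755 t 23.325
delta cm [ 0.03 -0.04 10.87] spin -0.05
```

View pics/s17.png

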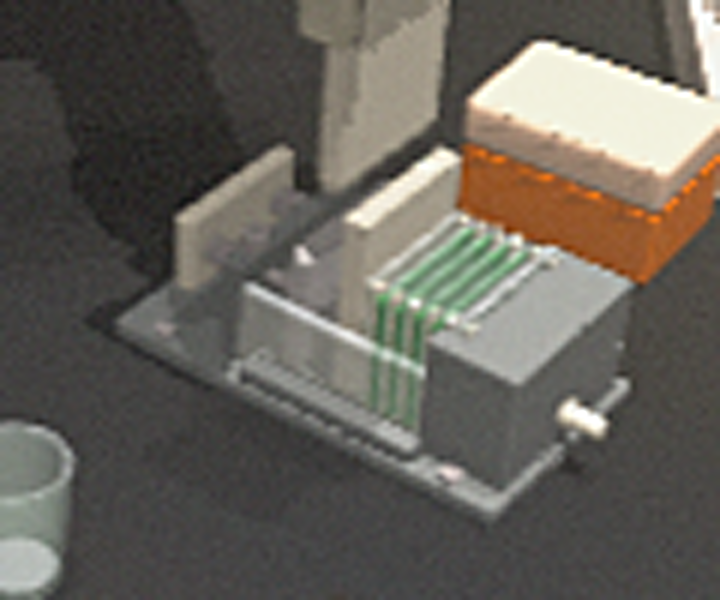

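Call:
{"fn": "servo_tool", "kwargs": {
  "steps": [
    [7,0.02,-0.03,1,0],
    [7,0,0,1.2,0],
    [7,0,0,1,0],
    [7,0,0,0,0],
    [7,0,0,0,0]
  ]
}}

```text
time_s: 23.95
tcp_pos: [0.5044, 0.2174, 0.1313]
eef_rot: [-180.0, 0.0, 172.9]
contact_force: [-0.2, 0.2, -0.8]
gripper_width: 0.0755
```

```bash
python3 d.py .5045 .2176 .055 173;  python3 - <<'E'
from h import *
im=r.capture("wrist")[:,:,::-1]; cv2.imwrite("pics/w18.png",cv2.resize(im[100:280,220:430],None,fx=3.3,fy=3.3,interpolation=cv2.INTER_CUBIC))
E
```

```text
pos [0.5044 0.2174 0.1313] rot [-1.7999e+02  1.0000e-02  1.7295e+02] F [-0.2  0.2 -0.8] w 0.0755 t 23.95
delta cm [-0.    0.02  7.63] spin -0.05
```

View pics/w18.png

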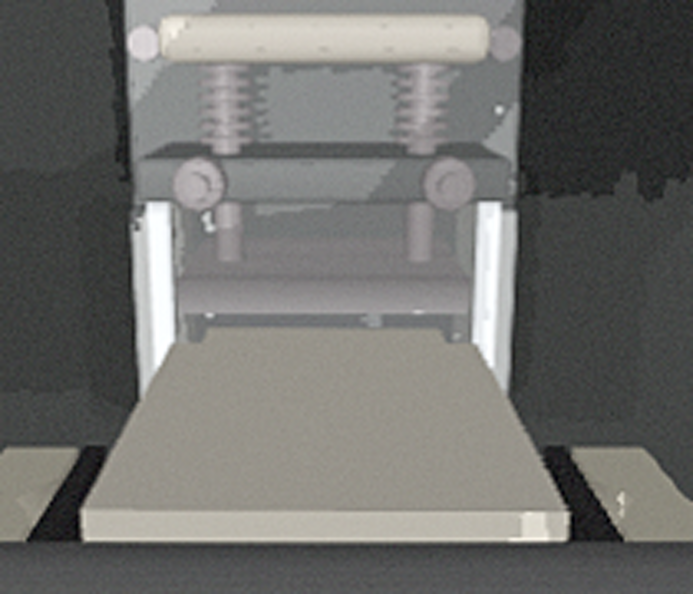

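Call:
{"fn": "servo_tool", "kwargs": {
  "steps": [
    [7,0,0,0.7,0],
    [7,0,0,0.7,0],
    [7,0,0,0.7,0],
    [7,0,0,0,0]
  ]
}}

```text
time_s: 24.5
tcp_pos: [0.5038, 0.217, 0.1094]
eef_rot: [-179.9, -0.1, 172.9]
contact_force: [-0.4, 1.3, -1.4]
gripper_width: 0.0757
```

```bash
python3 d.py .5045 .2176 .055 173;  python3 - <<'E'
from h import *
im=r.capture("wrist")[:,:,::-1]; cv2.imwrite("pics/w19.png",cv2.resize(im[100:280,220:430],None,fx=3.3,fy=3.3,interpolation=cv2.INTER_CUBIC))
E
```

```text
pos [0.5038 0.217  0.1094] rot [-1.7994e+02 -6.0000e-02  1.7294e+02] F [-0.4  1.3 -1.4] w 0.0757 t 24.5
delta cm [-0.07  0.07  5.44] spin -0.06
```

View pics/w19.png

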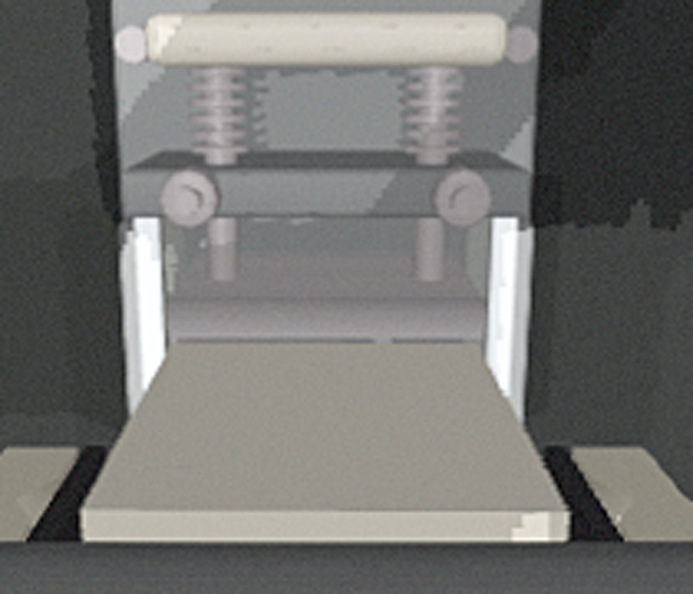

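Call:
{"fn": "servo_tool", "kwargs": {
  "steps": [
    [7,-0.08,0.05,0.5,0],
    [7,0,0,1,0],
    [7,0,0,1,0],
    [7,0,0,1,0],
    [7,0,0,0,0]
  ]
}}

```text
time_s: 25.18
tcp_pos: [0.5045, 0.2172, 0.0741]
eef_rot: [-179.9, -0.1, 172.9]
contact_force: [-0.2, 0.0, -0.3]
gripper_width: 0.0754
```

```bash
python3 d.py .5045 .2176 .055 173
```

```text
pos [0.5045 0.2172 0.0741] rot [-1.7991e+02 -8.0000e-02  1.7294e+02] F [-0.2  0.  -0.3] w 0.0754 t 25.175
delta cm [0.   0.04 1.91] spin -0.06
```

Call:
{"fn": "servo_tool", "kwargs": {
  "steps": [
    [7,0,0,0.7,0],
    [7,0,0,0.6,0],
    [7,0,0,0.3,0],
    [7,0,0,0.3,0],
    [7,0,0,0,0]
  ]
}}

```text
time_s: 25.8
tcp_pos: [0.505, 0.2177, 0.0561]
eef_rot: [-180.0, -0.0, 172.9]
contact_force: [0.5, -0.3, -0.8]
gripper_width: 0.0757
```

```bash
python3 d.py .5045 .2176 .055 173
```

```text
pos [0.505  0.2177 0.0561] rot [-1.7999e+02 -1.0000e-02  1.7295e+02] F [ 0.5 -0.3 -0.8] w 0.0757 t 25.8
delta cm [ 0.05 -0.02  0.11] spin -0.05
```

Call:
{"fn": "servo_tool", "kwargs": {
  "steps": [
    [7,0,0,0.15,0],
    [7,0,0,0.15,0],
    [7,0,0,0,0]
  ]
}}

```text
time_s: 26.18
tcp_pos: [0.5057, 0.2179, 0.0542]
eef_rot: [180.0, 0.1, 173.0]
contact_force: [-0.4, -1.3, 5.6]
gripper_width: 0.0754
```

```bash
python3 d.py .5045 .2176 .055 173
```

```text
pos [0.5057 0.2179 0.0542] rot [1.7998e+02 6.0000e-02 1.7297e+02] F [-0.4 -1.3  5.6] w 0.0754 t 26.175
delta cm [ 0.11 -0.04 -0.08] spin -0.03
```

Call:
{"fn": "servo_tool", "kwargs": {
  "steps": [
    [7.8,0,0,0,0],
    [8.76,0,0,0,0],
    [8.76,0,0,0,0],
    [8.76,0,0,-0.5,0],
    [8.76,0,0,-2,0],
    [8.76,0,0,-4,0],
    [8.76,0,0,-6,0],
    [8.76,0,0,-3,0]
  ]
}}

```text
time_s: 27.18
tcp_pos: [0.5062, 0.2184, 0.2122]
eef_rot: [179.8, 0.2, 173.0]
contact_force: [-0.5, 0.3, -0.6]
gripper_width: 0.0876
```

Call:
{"fn": "servo_tool", "kwargs": {
  "steps": [
    [5,0,0,0,0],
    [4,0,0,0,0],
    [4,0,0,0,0],
    [4,0,0,0,0]
  ]
}}

```text
time_s: 27.68
tcp_pos: [0.5048, 0.2175, 0.2073]
eef_rot: [-179.9, -0.1, 172.9]
contact_force: [1.1, -0.0, 0.1]
gripper_width: 0.0535
```

```bash
python3 - <<'E'
from h import *
import pickle
s=r.get_state(); pickle.dump(s,open("w20.pkl","wb")); print(s["tcp_pos"],s["eef_rot"],s["gripper_width"],s["time_s"])
im=r.capture("wrist")[:,:,::-1]; cv2.imwrite("pics/w20.png",im); cv2.imwrite("pics/w20c.png",cv2.resize(im[80:330,220:430],None,fx=2.6,fy=2.4,interpolation=cv2.INTER_CUBIC))
im=r.capture("scene")[:,:,::-1]; cv2.imwrite("pics/s20.png",cv2.resize(im[90:220,270:410],None,fx=5,fy=4.6,interpolation=cv2.INTER_CUBIC))
E
```

```text
[0.50480315 0.21749314 0.20733865] [-1.79922796e+02 -6.46267771e-02  1.72944011e+02] 0.053530845886767583 27.675
```

View pics/w20.png

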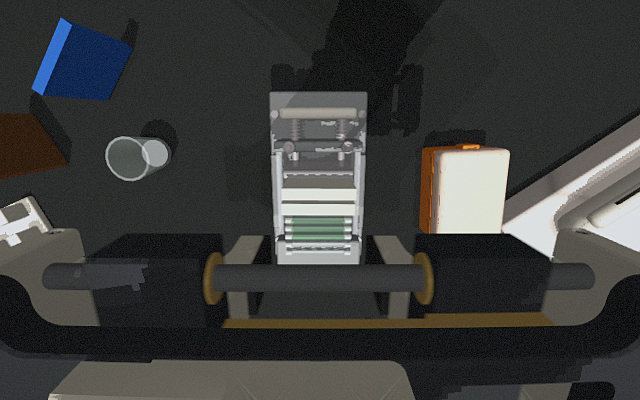

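View pics/w20c.png

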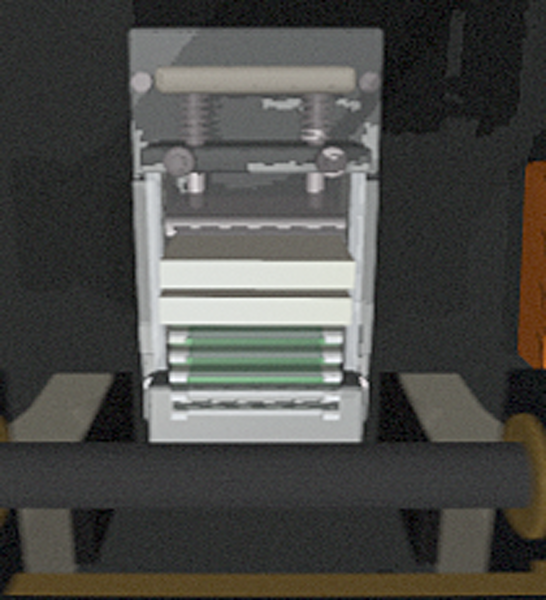

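View pics/s20.png

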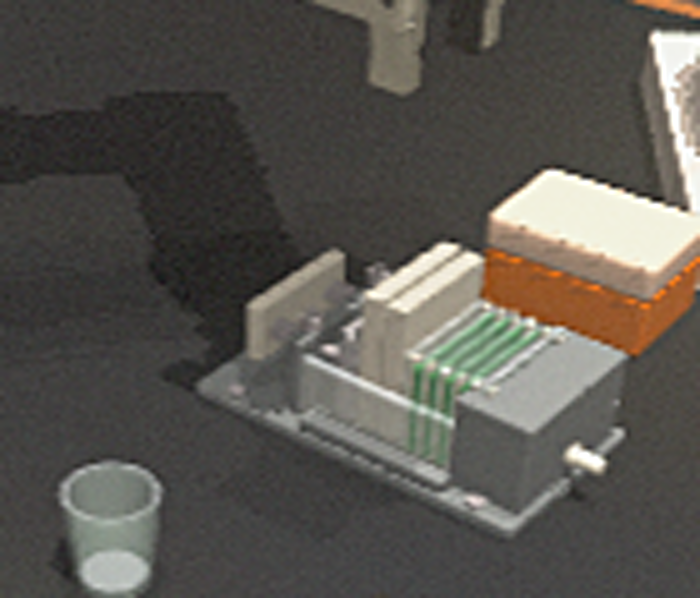

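Both blocks now stand upright side by side in the gap. I'll check the true fingertip height by comparing the scene view with the projection.

```bash
python3 - <<'E'
from h import *
import pickle
s=pickle.load(open("w20.pkl","rb")); c=cam("scene"); 
Rt=R.from_euler('xyz',s["eef_rot"],degrees=True).as_matrix()
w=s["gripper_width"]/2
for z in(0,-.03,-.035,-.04,-.045,-.066):
    for sg in(-1,1):
        p=proj(c,[s["tcp_pos"]+Rt@np.array([x,sg*y,z]) for y in(w,w+.021) for x in(-.0095,.0095)])
        print(z,sg,((p-[270,90])*[5,4.6]).round(0).tolist())
# bar target pose
yaw=np.radians(-7); x=np.array([np.cos(yaw),np.sin(yaw)]);y=np.array([-x[1],x[0]])
for a in(.365,.375,.381): print(a,(a*x+.2772*y).round(4))
# bar outer face top view re-measure
E
python3 d.py .3960 .2297 .12 173
```

```text
0 -1 [[409.0, 154.0], [379.0, 143.0], [385.0, 169.0], [355.0, 158.0]]
0 1 [[467.0, 118.0], [438.0, 107.0], [489.0, 104.0], [460.0, 93.0]]
-0.03 -1 [[413.0, 105.0], [383.0, 94.0], [389.0, 120.0], [358.0, 109.0]]
-0.03 1 [[473.0, 70.0], [443.0, 59.0], [495.0, 56.0], [465.0, 46.0]]
-0.035 -1 [[414.0, 97.0], [383.0, 86.0], [390.0, 112.0], [359.0, 100.0]]
-0.035 1 [[474.0, 61.0], [444.0, 51.0], [496.0, 48.0], [466.0, 38.0]]
-0.04 -1 [[415.0, 89.0], [384.0, 78.0], [390.0, 103.0], [359.0, 92.0]]
-0.04 1 [[475.0, 53.0], [444.0, 43.0], [497.0, 40.0], [467.0, 30.0]]
-0.045 -1 [[416.0, 80.0], [385.0, 69.0], [391.0, 95.0], [360.0, 84.0]]
-0.045 1 [[476.0, 45.0], [445.0, 35.0], [498.0, 32.0], [468.0, 21.0]]
-0.066 -1 [[419.0, 44.0], [388.0, 33.0], [394.0, 59.0], [362.0, 47.0]]
-0.066 1 [[480.0, 9.0], [449.0, -1.0], [503.0, -4.0], [472.0, -14.0]]
0.365 [0.3961 0.2307]
0.375 [0.406  0.2294]
0.381 [0.4119 0.2287]
pos [0.505  0.2176 0.2077] rot [-1.7995e+02 -4.0000e-02  1.7294e+02] F [0.7 0.2 0.5] w 0.0453 t 27.775
delta cm [10.96 -0.13  8.78] spin -0.06
```

Call:
{"fn": "servo_tool", "kwargs": {
  "steps": [
    [4,5,0,0,0],
    [4,6,0,0,0],
    [4,0,0,4,0],
    [4,0,0,5,0],
    [4,0,0,4,0],
    [4,0,0,2,0],
    [4,0,0,0,0],
    [4,0,0,0,0]
  ]
}}

```text
time_s: 28.78
tcp_pos: [0.3965, 0.2318, 0.0591]
eef_rot: [180.0, 0.0, 173.0]
contact_force: [0.7, 0.3, -0.3]
gripper_width: 0.0405
```

```bash
python3 d.py .3961 .2307 .024 173; python3 - <<'E'
from h import *
im=r.capture("scene")[:,:,::-1]; cv2.imwrite("pics/s21.png",cv2.resize(im[90:220,250:410],None,fx=4.6,fy=4.6,interpolation=cv2.INTER_CUBIC))
E
```

```text
pos [0.3965 0.2318 0.0591] rot [1.7996e+02 4.0000e-02 1.7296e+02] F [ 0.7  0.3 -0.3] w 0.0405 t 28.775
delta cm [ 0.03 -0.11  3.51] spin -0.04
```

View pics/s21.png

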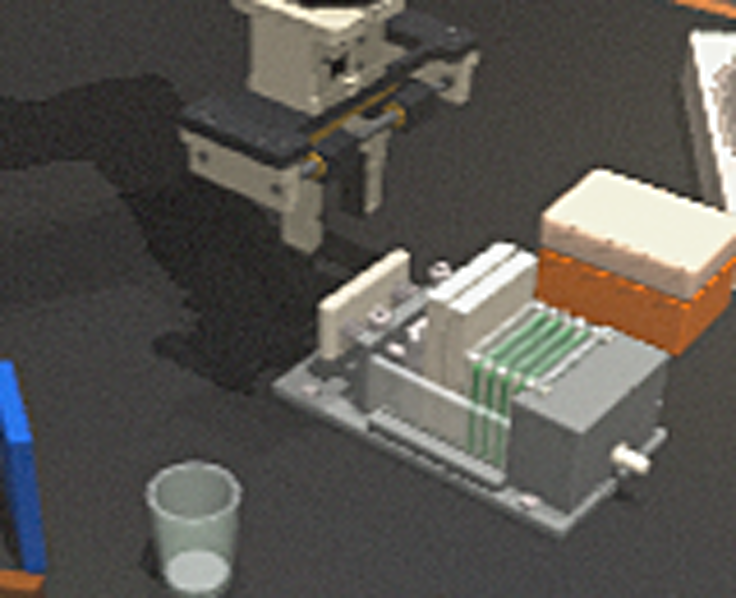

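Call:
{"fn": "servo_tool", "kwargs": {
  "steps": [
    [4,0,-0.1,1.5,0],
    [4,0,0,1.5,0],
    [4,0,0,0.5,0],
    [4,0,0,0,0],
    [4,-0.7,0,0,0],
    [4,0,0,0,0]
  ]
}}

```text
time_s: 29.58
tcp_pos: [0.4036, 0.2299, 0.0238]
eef_rot: [179.9, 0.0, 172.9]
contact_force: [-0.1, -0.6, -0.4]
gripper_width: 0.0399
```

```bash
python3 d.py .4119 .2287 .024 173; python3 - <<'E'
from h import *
im=r.capture("scene")[:,:,::-1]; cv2.imwrite("pics/s22.png",cv2.resize(im[90:220,250:410],None,fx=4.6,fy=4.6,interpolation=cv2.INTER_CUBIC))
im=r.capture("wrist")[:,:,::-1]; cv2.imwrite("pics/w22.png",im)
E
```

```text
pos [0.4036 0.2299 0.0238] rot [1.7994e+02 4.0000e-02 1.7293e+02] F [-0.1 -0.6 -0.4] w 0.0399 t 29.575
delta cm [-0.84 -0.02 -0.02] spin -0.07
```

View pics/s22.png

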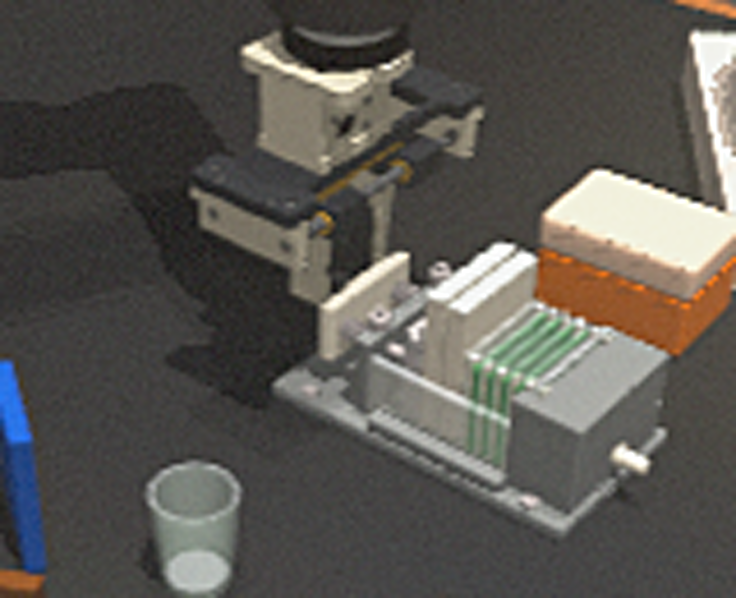

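View pics/w22.png

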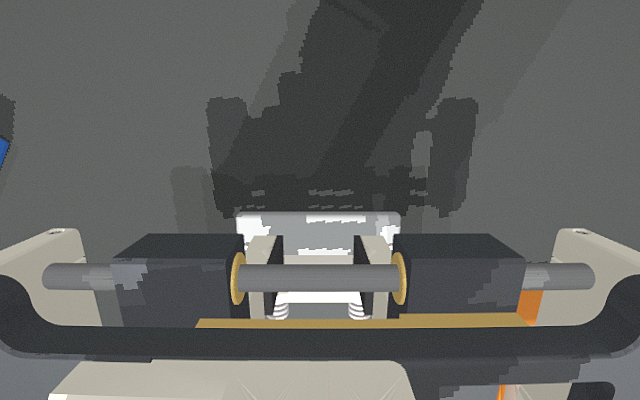

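Call:
{"fn": "servo_tool", "kwargs": {
  "steps": [
    [4,0,0,0.4,0],
    [4,-0.5,0,0,0],
    [4,-0.4,0,0,0],
    [4,-0.3,0,0,0],
    [4,0,0,0,0]
  ]
}}

```text
time_s: 30.3
tcp_pos: [0.4146, 0.2278, 0.0191]
eef_rot: [-180.0, -0.0, 172.9]
contact_force: [-2.7, 1.7, -1.7]
gripper_width: 0.04
```

Call:
{"fn": "servo_tool", "kwargs": {
  "steps": [
    [4,-0.3,0,0,0],
    [4,-0.2,0,0,0],
    [4,0,0,0,0]
  ]
}}

```text
time_s: 30.68
tcp_pos: [0.4193, 0.2272, 0.0191]
eef_rot: [-180.0, -0.0, 172.9]
contact_force: [-4.0, 1.7, -1.5]
gripper_width: 0.0403
```

```bash
python3 d.py .4119 .2287 .02 173; python3 - <<'E'
from h import *
im=r.capture("scene")[:,:,::-1]; cv2.imwrite("pics/s23.png",cv2.resize(im[90:220,250:410],None,fx=4.6,fy=4.6,interpolation=cv2.INTER_CUBIC))
E
```

```text
pos [0.4193 0.2272 0.0191] rot [-1.7998e+02 -4.0000e-02  1.7293e+02] F [-4.   1.7 -1.5] w 0.0403 t 30.675
delta cm [ 0.76  0.06 -0.09] spin -0.07
```

View pics/s23.png

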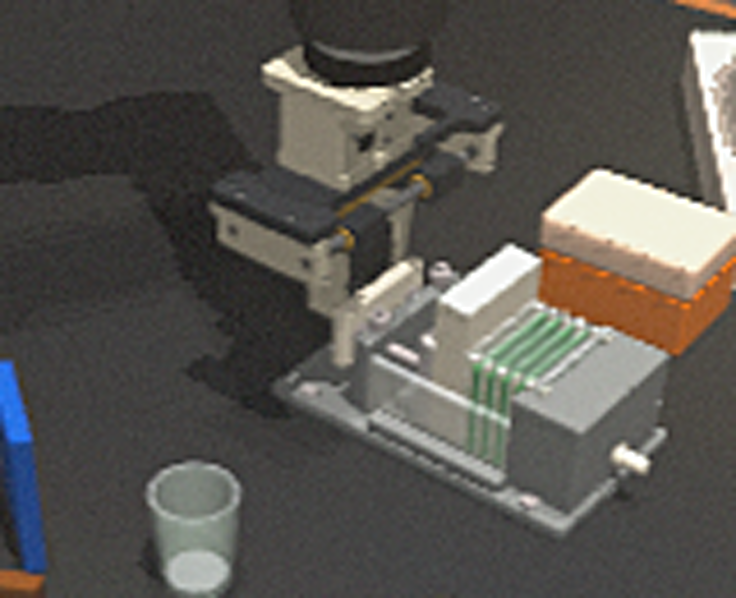

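The bar is moving in at about 4 N and the blocks have closed up together. I'll keep pushing.

Call:
{"fn": "servo_tool", "kwargs": {
  "steps": [
    [4,-0.2,0,0,0],
    [4,-0.2,0,0,0],
    [4,0,0,0,0],
    [4,0,0,0,0]
  ]
}}

```text
time_s: 31.22
tcp_pos: [0.4194, 0.227, 0.019]
eef_rot: [-180.0, -0.3, 172.9]
contact_force: [-32.8, 12.2, 16.7]
gripper_width: 0.0399
```

Call:
{"fn": "servo_tool", "kwargs": {
  "steps": [
    [4,-0.15,0,0,0],
    [4,0,0,0,0],
    [4,0,0,0,0]
  ]
}}

```text
time_s: 31.6
tcp_pos: [0.4194, 0.227, 0.0191]
eef_rot: [-180.0, -0.4, 172.9]
contact_force: [-43.7, 16.1, 23.1]
gripper_width: 0.04
```

That is too firm (about 45 N, with an upward component). Backing off right away.

Call:
{"fn": "servo_tool", "kwargs": {
  "steps": [
    [4,0.3,0,0,0],
    [4,0.1,0,0,0],
    [4,0,0,0,0]
  ]
}}

```text
time_s: 31.98
tcp_pos: [0.4194, 0.2271, 0.0191]
eef_rot: [-180.0, -0.1, 172.9]
contact_force: [-14.3, 5.2, 5.2]
gripper_width: 0.0402
```

```bash
python3 d.py .4119 .2287 .02 173; python3 - <<'E'
from h import *
im=r.capture("scene")[:,:,::-1]; cv2.imwrite("pics/s24.png",cv2.resize(im[110:210,290:400],None,fx=7,fy=6,interpolation=cv2.INTER_CUBIC))
im=r.capture("top")[:,:,::-1]; cv2.imwrite("pics/t24.png",cv2.resize(im[170:290,210:320],None,fx=5,fy=5,interpolation=cv2.INTER_CUBIC))
im=r.capture("wrist")[:,:,::-1]; cv2.imwrite("pics/w24.png",im)
E
```

```text
pos [0.4194 0.2271 0.0191] rot [-1.7997e+02 -1.3000e-01  1.7293e+02] F [-14.3   5.2   5.2] w 0.0402 t 31.975
delta cm [ 0.76  0.07 -0.09] spin -0.07
```

View pics/s24.png

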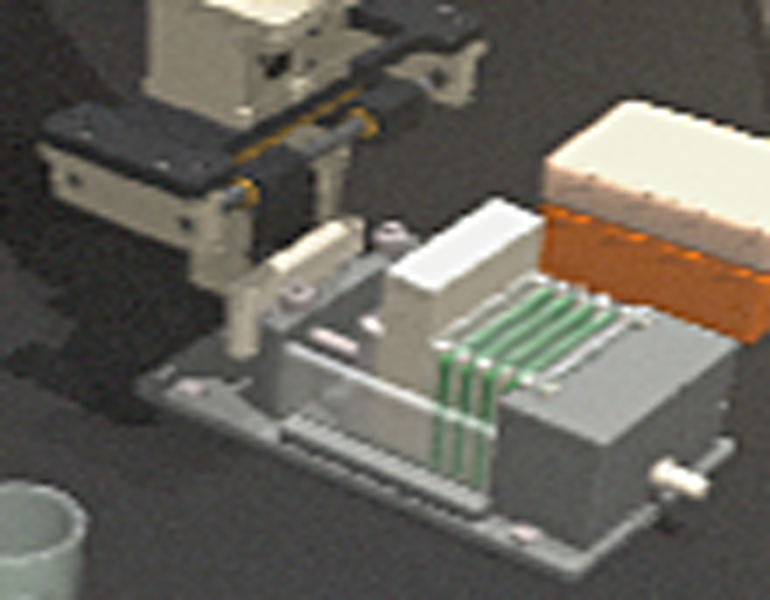

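View pics/t24.png

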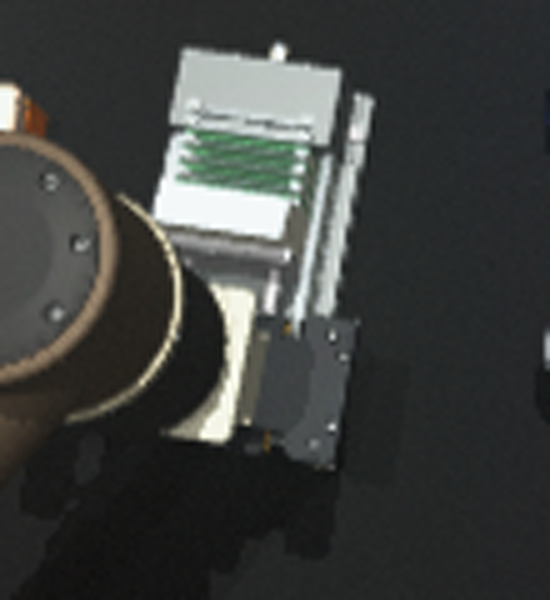

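View pics/w24.png

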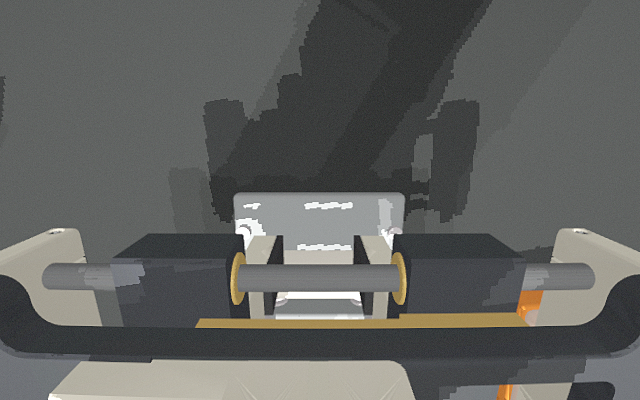

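Call:
{"fn": "servo_tool", "kwargs": {
  "steps": [
    [4,0,0,0,0],
    [4,0,0,0,0],
    [4,0,0,0,0],
    [4,0,0,0,0],
    [4,0,0,0,0],
    [4,0,0,0,0]
  ]
}}

```text
time_s: 32.88
tcp_pos: [0.4194, 0.2271, 0.0191]
eef_rot: [-180.0, -0.1, 172.9]
contact_force: [-15.6, 6.8, 5.4]
gripper_width: 0.0403
```

```bash
python3 d.py .4119 .2287 .02 173; python3 - <<'E'
from h import *
c=cam("top")
im=r.capture("top")[:,:,::-1]; cv2.imwrite("pics/t25.png",cv2.resize(im[170:250,215:445],None,fx=3.4,fy=6,interpolation=cv2.INTER_CUBIC))
im=r.capture("scene")[:,:,::-1]; cv2.imwrite("pics/s25.png",im)
# predicted: block stack top seen by top cam for x' from .4763 to .5003
yaw=np.radians(-7); x=np.array([np.cos(yaw),np.sin(yaw)]);y=np.array([-x[1],x[0]])
for a,z in((.4763,.112),(.5003,.112),(.4763,.082)): print(a,z,((proj(c,[np.r_[a*x+b*y,z] for b in(.277-.038,.277+.038)])-[210,170])*5).round(0).tolist())
E
```

```text
pos [0.4194 0.2271 0.0191] rot [-1.7997e+02 -1.4000e-01  1.7292e+02] F [-15.6   6.8   5.4] w 0.0403 t 32.875
delta cm [ 0.76  0.07 -0.09] spin -0.08
0.4763 0.112 [[282.0, 234.0], [152.0, 216.0]]
0.5003 0.112 [[289.0, 194.0], [160.0, 175.0]]
0.4763 0.082 [[289.0, 244.0], [163.0, 226.0]]
```

View pics/s25.png

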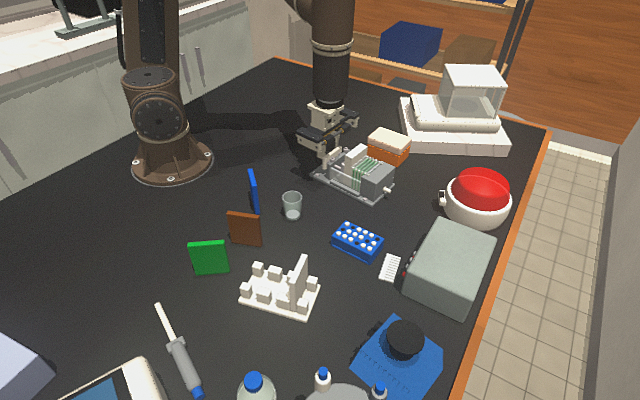

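The clamp holds steady at about 16 N. The stack's top in the top view matches the prediction for blocks tight on the cassettes. The third block is still in the rack and the bystanders haven't moved. Handing in.

```bash
python3 -c "
from plant import r
print(r.close_job()); print(r.get_state()['contact_force'])"
```

```text
the job is handed in; nothing more can be done
None
the job is handed in; nothing more can be done
```

I put two filler blocks in the gap, which I measured at about 35 mm. The first is against the cassettes and the second is in front of it, both set down on the chamber floor. I then pushed the bar with the finger sides and handed the job in at about 33 s, still pushing. No verdict was reported.

**Last checks**
- **Clamp force:** the push held steady over the last second before hand-in, at about 16 N along the stack, with about 5 N upward and 5 N sideways.
- **Tightness:** the bar stopped moving, and the top view shows the plate against the two blocks and the stack where I expected it. The plate therefore came up tight after about 11 mm, before its 16.5 mm stop. I got that travel from the images, because the press joint can't be read.
- **Bench:** the third block still stands in the rack, and the bystanders and coloured look-alikes look unmoved.

**What went wrong or disagreed**
- **Fingertips:** they end about 40 mm short of the stated TCP. My first grasp closed above the block without touching it, so I re-measured and grasped lower.
- **Overshoot:** while pushing the bar in, the wrist force briefly reached about 50 N before I backed off. The force was on the fingers as far as I could see; if any of it came through the gripper's body, it could have passed the 40 N limit.

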